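# Post spent sample bottles into a ventilated waste box

### The job

Before the waste box is opened, turn the damper knob until the black pointer stands at the green set tab. Then, with the extraction left at that setting, push every spent amber bottle on the bench through the yellow spring flap so that it drops fully inside and the flap snaps shut behind it; when all are in, turn the damper back until the pointer stands at the red standby mark. Leave the black case, the white carton and the tray of vials where they are.

Things in the scene. Friction and masses are not known exactly. Their poses are not given: they have to be found in the camera images.
- waste_box: white plastic waste box fixed to the bench, 300 long (x), 210 wide (y), 282 mm high, clear lid screwed down, aluminium shelf in front. Origin on the bench under the middle of the flap's lower edge; x points level into the box (the way bottles are pushed), y to the left of someone pushing, z up. Inside, where the bottles end: x 0 to 295 mm, y +-100 mm, below the shelf's height
- mouth (a point): middle of the flap's lower edge, level with the shelf, 200 mm above the bench; axes as the waste box. The mouth, 104 mm wide, leans back 30 degrees from here to the hinge 40 mm further in and 67 mm higher; white plates beside it lean alike. A slick steel chute drops at 45 degrees right behind this edge: a bottle pushed at its tail tips over about half-way through and falls in when its tail is at the edge
- shelf_middle (a point): middle of the loading shelf's top: bare flat aluminium, 110 mm deep (x, from 55 mm before this point up to the flap), 140 mm wide, no rim, 200 mm above the bench; a bottle laid on it stays. Axes as the waste box
- damper_top (a point): middle of the top of the grey damper housing on the box's left side: 230 mm (x) by 140 mm (y), 100 mm above the bench; the knob stands on its front part, the white dial of 128 mm diameter on its rear part. Axes as the waste box
- flap (a joint): yellow flap, 104 mm wide, 73 mm high, 4 mm thick, slick, hinged along its upper edge; rad, 0 = shut, swings inward (growing) up to 1.5; its spring takes about 0.3 N at the lower edge to start it and about 1 N when wide open, and snaps it shut
- damper_knob_grip (a point): grip point of the damper knob, on its upright axis, 137 mm above the bench. Black disc of 60 mm diameter with a bar across it: 57 mm long, 14 mm thick, from 114 to 144 mm above the bench. This point's x axis runs along the bar. The box's white wall, 275 mm high, is 75 mm away
- damper_knob (a joint): turn of the knob, rad, 0 to 3.6, grows clockwise seen from above; at 0 the bar lies along the waste box's x axis, so its direction there is minus this angle. About 0.05 N m turns it and it stays where left; two turns of the knob give one of the pointer
- pointer (a joint): turn of the black pointer on the white dial, rad, 0 to 1.8, always half of the knob's angle, grows clockwise seen from above
- set_tab (a joint): where the green set tab stands on the dial's rim, rad, on the same scale as the pointer, different at each start; it is not to be moved
- pointer_tip (a point): tip of the pointer, 48 mm from the dial's centre, 110 mm above the bench
- set_mark (a point): inner end of the green set tab (10 mm wide), 52 mm from the dial's centre
- standby_mark (a point): middle of the red standby mark (10 mm wide) painted on the dial, 52 mm from its centre; the pointer stands at it at 0.20 rad
- bottle0_center (a point): middle of a spent bottle lying on its side: square amber plastic, round blue cap, closed, 90 mm long, body 34 x 34 mm and 66 mm long, cap 24 mm across and 19 mm long, about 120 g. Half-way along the 90 mm and 17 mm above what it lies on; x points along the bottle to the cap. Any of its four sides may be down. Three or four bottles are there
- bottle1_center (a point): the same of a second bottle
- bottle2_center (a point): the same of a third bottle
- bottle3_center (a point): the same of a fourth bottle
- case: bystander: black plastic case with a strip of clear tape, 74 x 214 x 60 mm, origin under its middle
- carton: bystander: closed white carton with a brown strip, 120 x 130 x 90 mm, origin under its middle
- vial_tray: bystander: white tray of small clear glass vials, 190 x 240 mm, 51 mm high, origin under its middle
Not all that is in view belongs to the job. Leave any grey, pink or turquoise look-alike of the part that bears bottle3_center alone.

How it is judged:
On the way, in this order (a step that is already met when the one before it is completed fails the run):
1. the pointer stands at the green set tab (horizontal distance between pointer_tip and set_mark below 0.0065 m), for 0.3 s.
2. every spent bottle is inside the box and the flap is shut (x of bottle0_center in the frame of waste_box between 0.015 and 0.295 m and y of bottle0_center in the frame of waste_box between -0.1 and 0.1 m and z of each of bottle0_center, bottle1_center, bottle2_center, bottle3_center in the frame of waste_box below 0.195 m and x of bottle1_center in the frame of waste_box between 0.015 and 0.295 m and y of bottle1_center in the frame of waste_box between -0.1 and 0.1 m and x of bottle2_center in the frame of waste_box between 0.015 and 0.295 m and y of bottle2_center in the frame of waste_box between -0.1 and 0.1 m and x of bottle3_center in the frame of waste_box between 0.015 and 0.295 m and y of bottle3_center in the frame of waste_box between -0.1 and 0.1 m and value of joint flap below 0.08 rad), for 0.3 s.
3. the pointer stands at the red standby mark again (horizontal distance between pointer_tip and standby_mark below 0.0065 m), for 0.3 s.
At the end, for the whole second after the job is handed in: Every bottle lies at rest inside the waste box, below shelf height; the flap is shut (under 0.08 rad); the pointer's tip stands within the red standby mark (5 mm to either side of its middle); the green tab, the case, the carton and the vial tray stand where they were (within 20 to 25 mm) (all of step 2 and linear speed of each of bottle0, bottle1, bottle2, bottle3 below 0.03 m/s and horizontal distance between pointer_tip and standby_mark below 0.0065 m and distance of set_mark from where it was at the start of the episode below 0.02 m); the robot touches nothing.
It fails at once if the flap is pushed open while the pointer is not at the green set tab (value of joint flap above 0.2 rad and horizontal distance between pointer_tip and set_mark above 0.01 m).
It fails at once if the black case is moved or tipped (distance of case from where it was at the start of the episode above 0.025 m or angle between case's own z axis and vertical above 0.3 rad).
It fails at once if the white carton is moved or tipped (distance of carton from where it was at the start of the episode above 0.025 m or angle between carton's own z axis and vertical above 0.3 rad).
It fails at once if the vial tray is moved or tipped (distance of vial_tray from where it was at the start of the episode above 0.025 m or angle between vial_tray's own z axis and vertical above 0.3 rad).
Of bottle0, bottle1, bottle2, bottle3 only 3 to 4 are there at a start; the rules pass over those that are not, and their reading is None.
At some moment in a run one of bottle0, bottle1, bottle2, bottle3 may be knocked a few centimetres aside while the robot is not near it.
Once in a run the grip may slacken for a moment while it holds something.
It also fails if it takes over 210 s, if anything falls off the work surface, if the arm or the gripper's body presses on something with over 40 N, if the wrist force passes 120 N, or if a joint passes its speed limit or range.

### The arm

A 7-joint arm with a two-finger parallel gripper is mounted at the origin on the work surface. World frame = base frame: x ahead of the robot, y to its left, z up, the work surface at z = 0. Lengths are in m, angles in rad, forces in N, time in s.
With the tool pointing down it reaches from about 0.425 to 1.025 m from the base axis. Payload 3.6 kg.
Tool frame: the origin (TCP) lies on the mounting face of the last link; the fingertips stand 173 mm ahead of it and the grasp point (between the pads) lies 155 mm ahead of it (robot.nose_length is the distance from the TCP to the fingertips, in m); z points along the fingers, x is the direction in which the jaws open and shut, and the axes are right-handed (so a half turn about z gives the same grasp; the last joint's range is limited). The gripper opens to 85 mm and grips with 20 to 120 N. Pads are 22 mm wide; open, the fingers measure 114 mm over their backs; the gripper's body (76 mm by 85 mm) begins 54 mm behind the grasp point. The pads swing forward as they close: fully open they stand 13 mm farther back than shut.
Start: joints at [-1.325, 0.591, 0.048, 1.609, -0.033, 0.943, -0.034], TCP at [0.242, 0.684, 0.405] pointing down, gripper open.
Joint ranges: [-2.69, 2.69], [-0.47, 2.24], [-1.27, 1.36], [0.19, 2.51], [-1.53, 4.68], [0.08, 2.07], [-3.09, 3.09]. Speed limits (rad/s): [2.57, 2.57, 3.14, 3.14, 3.14, 3.14, 3.14].

### API

Orientations are given as a unit quaternion [x, y, z, w].
In Python, from bench import robot gives the robot as it stands.
- The arm moves only by the tool servo_tool, never from a script. Its argument "plan" is a list of rows, each an object with "hand": the opening in per cent of the stroke, from 0 (shut) to 100 (fully open); "delta_pos": the shift along the world's x, y, z in mm, a list of three; "twist": the turn, a rotation vector about the world's x, y, z in rad, a list of three. In form: [{"hand": hand, "delta_pos": [tx, ty, tz], "twist": [ax, ay, az]}, ...]. A call has 1 to 5 rows; each row shifts and turns the pose as measured when the row begins; what a row does not reach is not made up. A row lasts 1/12 s, in which the tool goes at most 41.7 mm and 7.16 degrees, less where a joint would pass 70% of its speed; a pose out of reach is approached as far as the arm can. A call with a gripper value outside its range is refused whole. The fingers move at their own pace and stop on an object; "newtons" is the grip in N (left out, the last holds). Time passes only in rows, so rows that do not move let the fingers close. It gives the time, the measured TCP pose, the force and the opening at its end, in the units of the state.
- robot.observe(): the state, without advancing time (a new reading comes with each control period).
- robot.capture(name): name is "side" or "top" or "wrist"; returns the picture (400x640x3 uint8, red, green, blue); there is no depth.
- robot.camera_info(name): a dict with "intrinsics" (3x3 intrinsics, pixels), "world_from_camera" (4x4, takes a point from camera to world coordinates); the wrist camera has in their place "hand_eye" (4x4, takes a point from camera to tool coordinates, whose origin is the TCP and whose axes are the tool frame's). Camera axes: x right, y down, z forward; pixel columns grow to the right and rows downward; lengths in m; the calibration is good to about 2 mm. A picture is of the moment at which its call begins: read the wrist's pose just before it. camera_info takes no time and is no camera call.
- robot.finish_job(): hands the job in, once; it reports no verdict.
The state is a dict: "clock": time; "joints": joint angles; "dq": joint speeds; "tau": joint torques, N m; "tcp_pos": TCP position; "ee_rot": TCP orientation; "wrist_force": force on the tool from outside, world axes, zero at the start; "wrist_torque": the same for the moment, N m; "gripper_width": finger opening in m.
Only numpy, scipy, OpenCV 4.12 (cv2) and the standard library are available. Lean on these libraries where they do the work, as an engineer would, in place of code of your own. Each camera call takes 0.05 s, during which the arm holds its last target.

## Working session

There is one attempt and no reset: what is moved stays moved. The work goes in short steps, Python scripts to look and compute and a tool call to move; the robot and the scene stay as the last step left them, time stands still between calls to the robot, and variables do not carry over. Pictures are saved under pics/ and viewed, and the job is handed in when it is done.

Besides the shell and the picture viewer there is one more tool, called after "Emit:" as a command line: name --argument value ..., lists and objects as JSON in quotes. servo_tool: Moves the arm, as the interface text tells. Its arguments: {"type":"object","properties":{"plan":{"type":"array","items":{"type":"object","properties":{"hand":{"type":"number"},"delta_pos":{"type":"array","items":{"type":"number"}},"twist":{"type":"array","items":{"type":"number"}}}}},"newtons":{"type":"number"}},"required":["plan"]}

```bash
ls; mkdir -p pics; python3 - <<'E'
from bench import robot
import cv2
s=robot.observe()
for k,v in s.items(): print(k,v)
for n in("side","top","wrist"):
    cv2.imwrite(f"pics/{n}0.png",robot.capture(n)[:,:,::-1]); print(n,robot.camera_info(n))
E
```

```text
pics
clock 0.0
joints [-1.32448244  0.59208045  0.04828964  1.60986274 -0.03331867  0.94268862
 -0.03369739]
dq [-0.00141991  0.00036202 -0.00158805  0.00025885  0.00072169  0.00122921
  0.00028911]
tau [-3.27271518e-04 -5.48684371e+01  1.54629149e+00 -1.98121136e+01
  9.37789766e-03  8.60378874e-03  1.11443535e-05]
tcp_pos [0.24146598 0.68312354 0.40355299]
ee_rot [ 8.16466460e-01  5.77391783e-01 -8.81136246e-04  6.86805660e-04]
wrist_force [-0.57769843  0.18993022  0.00457808]
wrist_torque [ 0.0247739  -0.00714651  0.01510364]
gripper_width 0.08518572557546444
side {'intrinsics': array([[478.19126397,   0.        , 325.71284151],
       [  0.        , 478.19126397, 195.65610176],
       [  0.        ,   0.        ,   1.        ]]), 'world_from_camera': array([[-0.99412157, -0.08563501,  0.06624908,  0.45734726],
       [-0.10806255,  0.74697054, -0.65601638,  1.05842643],
       [ 0.00669185, -0.65931908, -0.75183347,  1.43411572],
       [ 0.        ,  0.        ,  0.        ,  1.        ]])}
top {'intrinsics': array([[369.69705822,   0.        , 321.08251785],
       [  0.       
[... 181 characters left out ...]
77325, -0.02030563, -0.00641363, -0.04411049],
       [ 0.01002357, -0.18301961, -0.98305816,  1.2917971 ],
       [ 0.        ,  0.        ,  0.        ,  1.        ]])}
wrist {'intrinsics': array([[326.15733867,   0.        , 321.51008095],
       [  0.        , 326.15733867, 200.10532421],
       [  0.        ,   0.        ,   1.        ]]), 'hand_eye': array([[ 9.99999985e-01,  1.75339212e-04,  1.31304062e-05,
        -6.07743182e-04],
       [-1.72541433e-04,  9.64180356e-01,  2.65247453e-01,
        -6.84560776e-02],
       [ 3.38481997e-05, -2.65247451e-01,  9.64180371e-01,
         3.01964145e-02],
       [ 0.00000000e+00,  0.00000000e+00,  0.00000000e+00,
         1.00000000e+00]])}
```

View pics/side0.png

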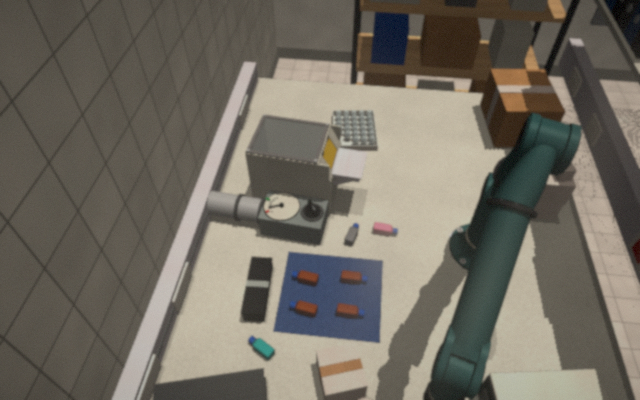

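View pics/top0.png

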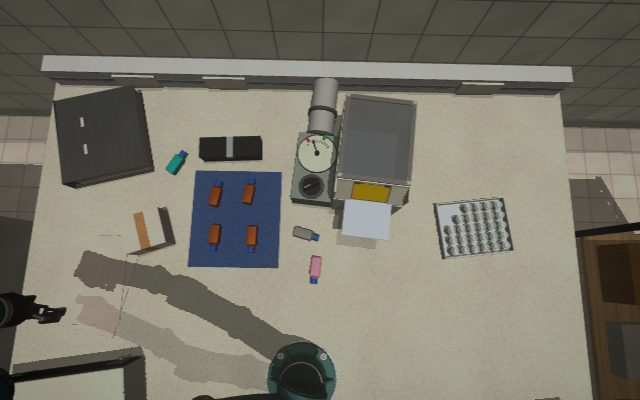

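View pics/wrist0.png

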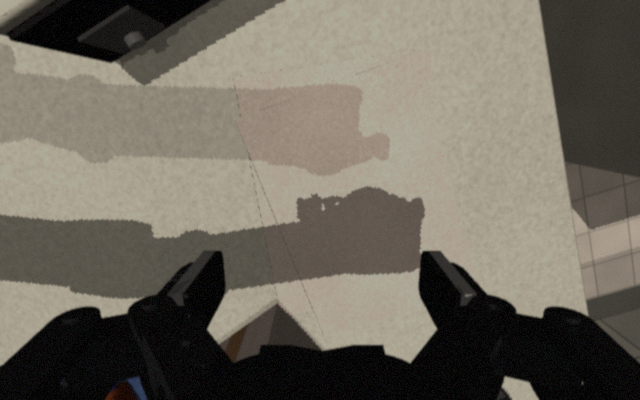

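Top view: four amber bottles on the blue mat at (215,195), (249,193), (214,235), (252,236). The look-alikes to leave are grey (305,233), pink (315,268) and turquoise (176,162). The knob is at (311,186), the dial at (316,154) and the flap at (371,192). I'll check these in a close crop.

```bash
python3 - <<'E'
import cv2
a=cv2.imread("pics/top0.png")
cv2.imwrite("pics/c1.png",cv2.resize(a[120:215,280:420],None,fx=5.6,fy=5.6,interpolation=cv2.INTER_CUBIC))
cv2.imwrite("pics/c2.png",cv2.resize(a[140:290,150:340],None,fx=4,fy=4,interpolation=cv2.INTER_CUBIC))
E
```

```text
(no output)
```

View pics/c1.png

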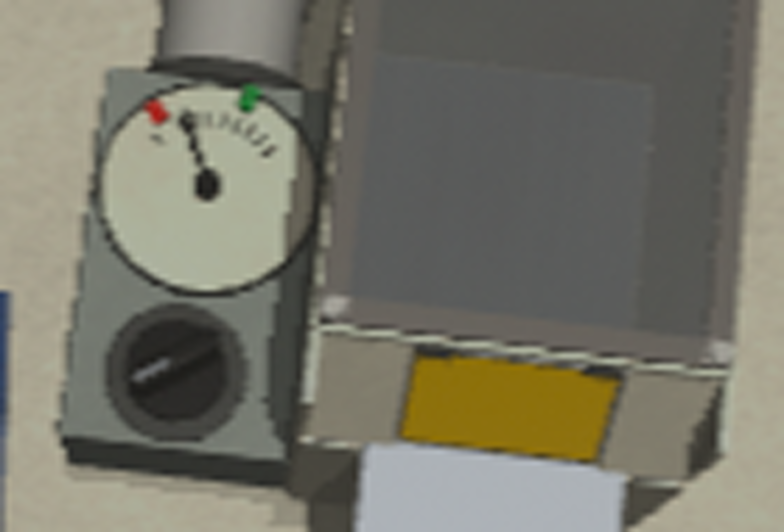

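View pics/c2.png

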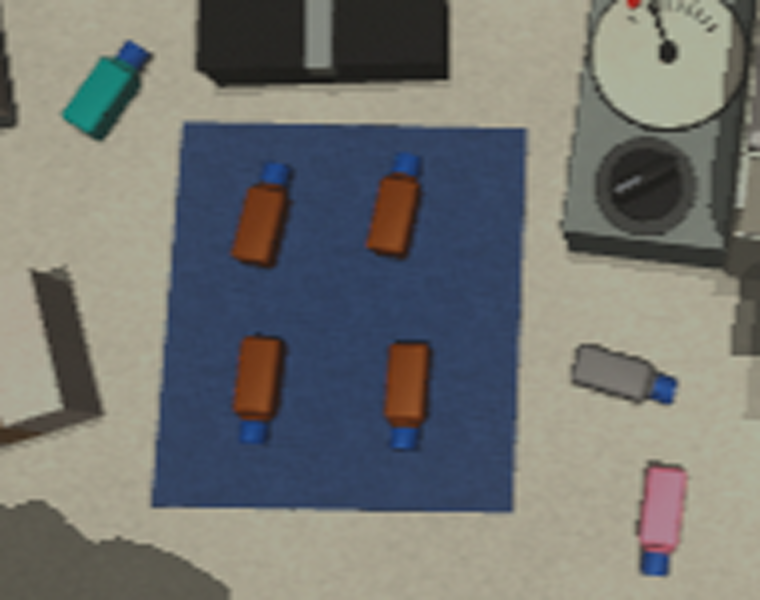

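The crop agrees: four amber bottles with blue caps. Red mark at crop (157,112), pointer tip (186,120), green tab (248,98), knob bar from (135,378) to (220,350). Next, world positions.

```bash
cat > h.py <<'E'
from bench import robot
import numpy as np, cv2
from scipy.spatial.transform import Rotation as R
def T_cam(n,s=None):
    ci=robot.camera_info(n)
    if n!='wrist': return ci['intrinsics'],np.array(ci['world_from_camera'])
    s=s or robot.observe(); T=np.eye(4);T[:3,:3]=R.from_quat(s['ee_rot']).as_matrix();T[:3,3]=s['tcp_pos']
    return ci['intrinsics'],T@ci['hand_eye']
def ray(n,uv,z,KT=None):
    K,T=KT or T_cam(n); d=T[:3,:3]@np.linalg.solve(K,[uv[0],uv[1],1.]); o=T[:3,3]
    return o+d*(z-o[2])/d[2]
def proj(n,P,KT=None):
    K,T=KT or T_cam(n); p=K@(T[:3,:3].T@(np.array(P)-T[:3,3])); return p[:2]/p[2]
def snap(n,f):
    s=robot.observe(); KT=T_cam(n,s); im=robot.capture(n)[:,:,::-1].copy(); cv2.imwrite('pics/'+f,im); return im,KT
def amber(im):
    h=cv2.cvtColor(im,cv2.COLOR_BGR2HSV)
    m=cv2.inRange(h,(3,150,60),(16,255,255)); return cv2.morphologyEx(m,cv2.MORPH_OPEN,np.ones((2,2),np.uint8))
def blue(im):
    h=cv2.cvtColor(im,cv2.COLOR_BGR2HSV)
    return cv2.inRange(h,(105,150,120),(125,255,255))
def bottles(n,im,KT,amin=60,base=0.):
    out=[]
    for c in cv2.findContours(amber(im),cv2.RETR_EXTERNAL,cv2.CHAIN_APPROX_NONE)[0]:
        if cv2.contourArea(c)<amin: continue
        pts=np.float32([ray(n,p[0],base+0.034,KT)[:2] for p in c])
        r=cv2.minAreaRect(pts); b=cv2.boxPoints(r); e=[b[1]-b[0],b[2]-b[1]]
        l=max(e,key=np.linalg.norm); d=l/np.linalg.norm(l)
        # cap side
        ctr=np.array(r[0]); bm=blue(im); sc=[]
        for sg in(1,-1):
            q=np.append(ctr+sg*d*0.042,base+0.02); u=proj(n,q,KT).astype(int); rr=6 if n!='wrist' else 14
            sc.append(bm[max(0,u[1]-rr):u[1]+rr,max(0,u[0]-rr):u[0]+rr].sum())
        if sc[1]>sc[0]: d=-d
        out.append((ctr,np.degrees(np.arctan2(d[1],d[0])),r[1],c.mean(0)[0],max(sc)//255))
    return out
E
python3 - <<'E'
from h import *
np.set_printoptions(precision=4,suppress=True)
im=cv2.imread('pics/top0.png');KT=T_cam('top')
for b in bottles('top',im,KT): print(b)
f=lambda u,v,z: ray('top',((u+.5)/5.6-.5+280,(v+.5)/5.6-.5+120),z,KT)
C=f(206,185,.11);P={k:f(*v) for k,v in dict(red=(157,112,.105),ptr=(186,120,.11),grn=(248,98,.105)).items()}
print('dial',C)
dc=f(207,187,.105);print('dialcirc',dc)
for k,v in P.items(): d=v-C; print(k,np.linalg.norm(d[:2]),np.degrees(np.arctan2(d[1],d[0])))
print('knob',f(178,367,.137), 'disc',f(176,371,.114))
a,b=f(135,378,.144),f(220,350,.144);d=b-a;print('bar',(a+b)/2,np.linalg.norm(d),np.degrees(np.arctan2(d[1],d[0])))
g=lambda u,v,z: ray('top',(u,v),z,KT)
for p in[(344,199),(391,204),(389,239),(341,234)]: print('shelf',g(*p,.2))
for p in [(403,437),(595,460)]: print('flaplow',f(*p,.2))
E
```

```text
(array([0.4524, 0.1777]), np.float32(-177.10927), (0.0649416521191597, 0.0305198784917593), array([252.3846, 236.1346]), np.uint64(19))
(array([0.4545, 0.3054]), np.float32(177.0722), (0.03166288137435913, 0.06774964928627014), array([214.9608, 234.902 ]), np.uint64(15))
(array([0.5888, 0.3127]), np.float32(-9.954264), (0.03219565004110336, 0.0675959661602974), array([215.34, 196.5 ]), np.uint64(15))
(array([0.5989, 0.1978]), np.float32(-8.148708), (0.03203141689300537, 0.06682676821947098), array([248.7959, 194.1837]), np.uint64(16))
dial [ 0.7288 -0.0332  0.11  ]
dialcirc [ 0.7292 -0.0338  0.105 ]
red 0.05565281798357687 33.15479302245401
ptr 0.042182035245259285 17.67553205508157
grn 0.06154705700584207 -23.021643202533077
knob [ 0.6117 -0.0198  0.137 ] disc [ 0.6144 -0.0182  0.114 ]
bar [ 0.6119 -0.0196  0.144 ] 0.050886099313858575 -70.12866654235583
shelf [ 0.557  -0.1201  0.2   ]
shelf [ 0.5446 -0.2614  0.2   ]
shelf [ 0.4398 -0.2538  0.2   ]
shelf [ 0.4517 -0.112   0.2   ]
flaplow [ 0.5617 -0.1428  0.2   ]
flaplow [ 0.5512 -0.246   0.2   ]
```

```bash
python3 - <<'E'
import cv2
a=cv2.imread("pics/top0.png")
cv2.imwrite("pics/c3.png",cv2.resize(a[170:250,325:425],None,fx=7,fy=7,interpolation=cv2.INTER_CUBIC))
a=cv2.imread("pics/side0.png")
cv2.imwrite("pics/c4.png",cv2.resize(a[110:260,230:390],None,fx=4,fy=4,interpolation=cv2.INTER_CUBIC))
E
```

```text
(no output)
```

View pics/c3.png

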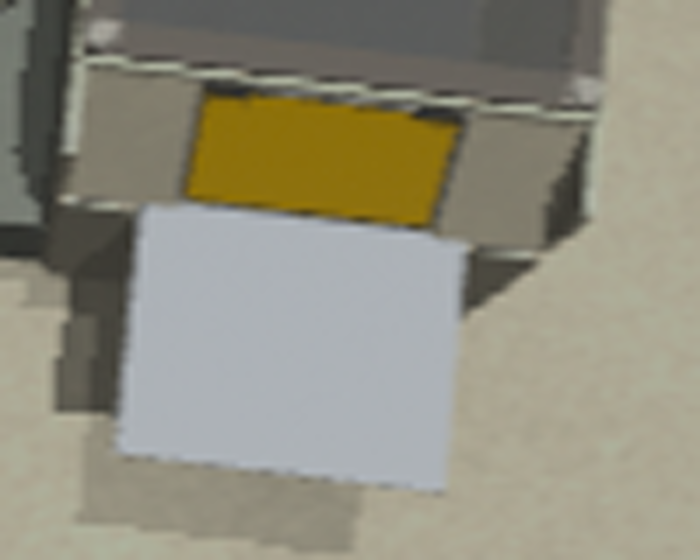

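View pics/c4.png

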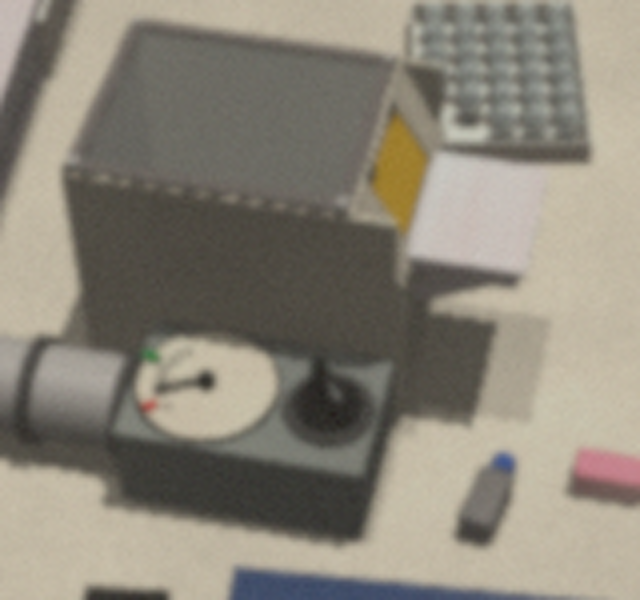

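Box yaw is about -4.8°, mouth at about (0.553,-0.191) and shelf middle at (0.498,-0.187,0.2). I'll move over the knob.

Emit:
servo_tool --plan '[{"hand": 60, "delta_pos": [18, -35, 0], "twist": [0, 0, -0.045]}, {"hand": 60, "delta_pos": [18, -35, 0], "twist": [0, 0, -0.045]}, {"hand": 60, "delta_pos": [18, -35, 0], "twist": [0, 0, -0.045]}, {"hand": 60, "delta_pos": [18, -35, 0], "twist": [0, 0, -0.045]}, {"hand": 60, "delta_pos": [18, -35, 0], "twist": [0, 0, -0.045]}]' --newtons 40

```text
clock: 0.57
tcp_pos: [0.3234, 0.5116, 0.4011]
ee_rot: [0.874, 0.487, -0.001, -0.004]
wrist_force: [1.5, 0.2, 0.4]
gripper_width: 0.0511
```

Emit:
servo_tool --plan '[{"hand": 60, "delta_pos": [18, -35, 0], "twist": [0, 0, -0.045]}, {"hand": 60, "delta_pos": [18, -35, 0], "twist": [0, 0, -0.045]}, {"hand": 60, "delta_pos": [18, -35, 0], "twist": [0, 0, -0.045]}, {"hand": 60, "delta_pos": [18, -35, 0], "twist": [0, 0, -0.045]}, {"hand": 60, "delta_pos": [18, -35, 0], "twist": [0, 0, -0.045]}]'

```text
clock: 0.98
tcp_pos: [0.4152, 0.3272, 0.4005]
ee_rot: [0.924, 0.381, -0.001, -0.004]
wrist_force: [0.8, 0.7, -0.1]
gripper_width: 0.0515
```

Emit:
servo_tool --plan '[{"hand": 60, "delta_pos": [18, -35, 0], "twist": [0, 0, -0.045]}, {"hand": 60, "delta_pos": [18, -35, 0], "twist": [0, 0, -0.045]}, {"hand": 60, "delta_pos": [18, -35, 0], "twist": [0, 0, -0.045]}, {"hand": 60, "delta_pos": [18, -35, 0], "twist": [0, 0, -0.045]}, {"hand": 60, "delta_pos": [18, -35, 0], "twist": [0, 0, -0.045]}]'

```text
clock: 1.4
tcp_pos: [0.507, 0.1425, 0.4007]
ee_rot: [0.963, 0.27, -0.001, -0.005]
wrist_force: [0.7, -0.2, -0.1]
gripper_width: 0.0514
```

Emit:
servo_tool --plan '[{"hand": 60, "delta_pos": [21, -32, 0], "twist": [0, 0, -0.045]}, {"hand": 60, "delta_pos": [21, -32, 0], "twist": [0, 0, -0.045]}, {"hand": 60, "delta_pos": [21, -32, 0], "twist": [0, 0, -0.045]}, {"hand": 60, "delta_pos": [20, -32, 0], "twist": [0, 0, -0.045]}, {"hand": 60, "delta_pos": [15, -25, 0], "twist": [0, 0, -0.02]}]'

```text
clock: 1.82
tcp_pos: [0.6075, -0.0219, 0.4007]
ee_rot: [0.986, 0.166, -0.001, -0.004]
wrist_force: [1.2, -0.2, 1.3]
gripper_width: 0.0513
```

```bash
python3 - <<'E'
from h import *
snap('wrist','w1.png'); s=robot.observe(); print(s['tcp_pos'],s['ee_rot'],s['joints'])
im,_=snap('top','t1.png');cv2.imwrite("pics/c5.png",cv2.resize(im[100:220,270:420],None,fx=5,fy=5,interpolation=cv2.INTER_CUBIC))
E
```

```text
[ 0.60974054 -0.02815196  0.40137295] [ 0.98678137  0.16204584  0.00149249 -0.00119896] [-0.28982889  0.47158329  0.36625762  1.89113627 -0.22917033  0.81683451
  0.52289499]
```

View pics/w1.png

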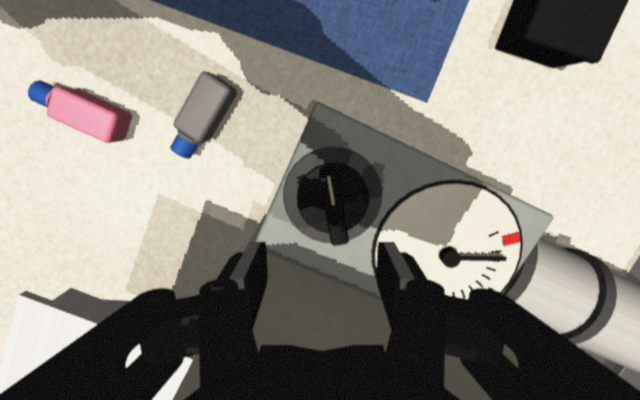

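View pics/c5.png

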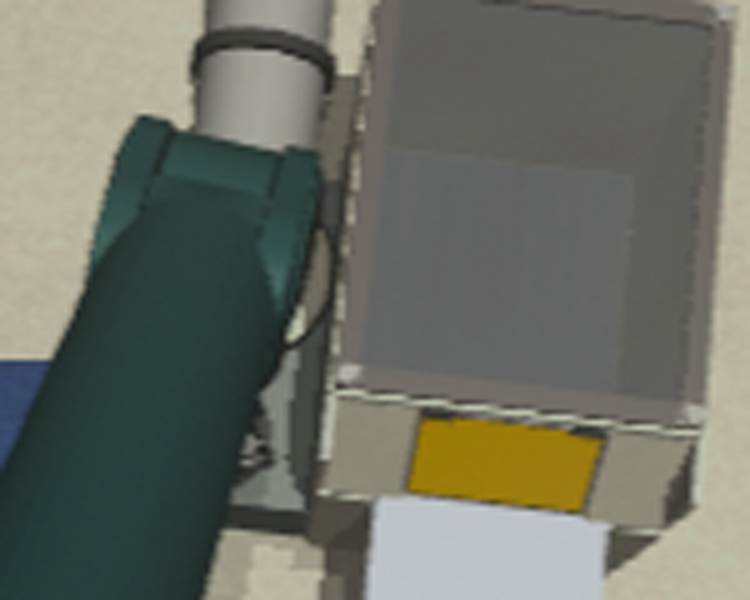

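Wrist view: knob bar from (330,178) to (341,244), dial centre (449,257), pointer tip (505,257), red mark (512,239). The green tab is hidden behind the finger. Now refining.

```bash
python3 - <<'E'
from h import *
np.set_printoptions(precision=4,suppress=True)
s=robot.observe();KT=T_cam('wrist',s)
f=lambda u,v,z: ray('wrist',(u,v),z,KT)
# dial ellipse
im=cv2.imread('pics/w1.png')
C=f(449,257,.11)
ang=lambda p:(np.linalg.norm((p-C)[:2]),np.degrees(np.arctan2(*(p-C)[[1,0]])))
print('C',C,'ptr',ang(f(505,257,.11)),'red',ang(f(512,239,.105)))
print('knobdisc',f(334,192,.114),'bar',f(330,178,.144),f(341,244,.144))
print('top proj check dial',proj('top',C))
cv2.imwrite('pics/c6.png',cv2.resize(im[130:300,260:560],None,fx=2.6,fy=2.6,interpolation=cv2.INTER_CUBIC))
E
```

```text
C [ 0.7299 -0.0413  0.11  ] ptr (np.float64(0.04879868126479259), np.float64(18.74264467698095)) red (np.float64(0.05740120820562267), np.float64(33.653266168546025))
knobdisc [ 0.6153 -0.0176  0.114 ] bar [ 0.6058 -0.0024  0.144 ] [ 0.6301 -0.0472  0.144 ]
top proj check dial [318.7963 152.3617]
```

View pics/c6.png

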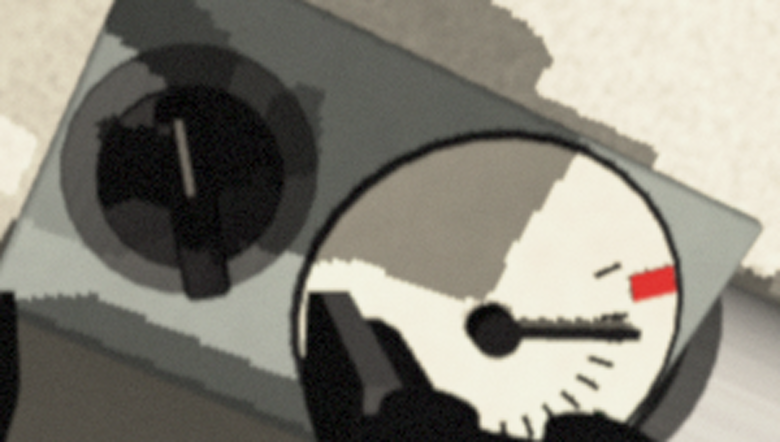

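Emit:
servo_tool --plan '[{"hand": 60, "delta_pos": [0, 10, 0], "twist": [0, 0, 0.1]}, {"hand": 60, "delta_pos": [3, 0, 0], "twist": [0, 0, 0.1]}, {"hand": 60, "delta_pos": [0, 0, 0], "twist": [0, 0, 0]}, {"hand": 60, "delta_pos": [0, 0, 0], "twist": [0, 0, 0]}]'

```text
clock: 2.25
tcp_pos: [0.6109, -0.0164, 0.3996]
ee_rot: [0.965, 0.262, -0.002, -0.003]
wrist_force: [-0.7, 0.0, -0.1]
gripper_width: 0.0512
```

```bash
python3 - <<'E'
from h import *
im,KT=snap('wrist','w2.png'); s=robot.observe(); print(s['tcp_pos'],s['ee_rot'],KT[1])
np.save('kt.npy',KT[1])
cv2.imwrite('pics/c7.png',cv2.resize(im[120:320,240:540],None,fx=2.6,fy=2.6,interpolation=cv2.INTER_CUBIC))
E
```

```text
[ 0.61080895 -0.01638271  0.39956398] [ 0.96512403  0.26177263 -0.00154925 -0.00288186] [[ 0.86296248  0.48841592  0.12940498  0.57541991]
 [ 0.50526478 -0.83326038 -0.22446523  0.04163072]
 [-0.00180435  0.25908885 -0.96585181  0.36982852]
 [ 0.          0.          0.          1.        ]]
```

View pics/c7.png

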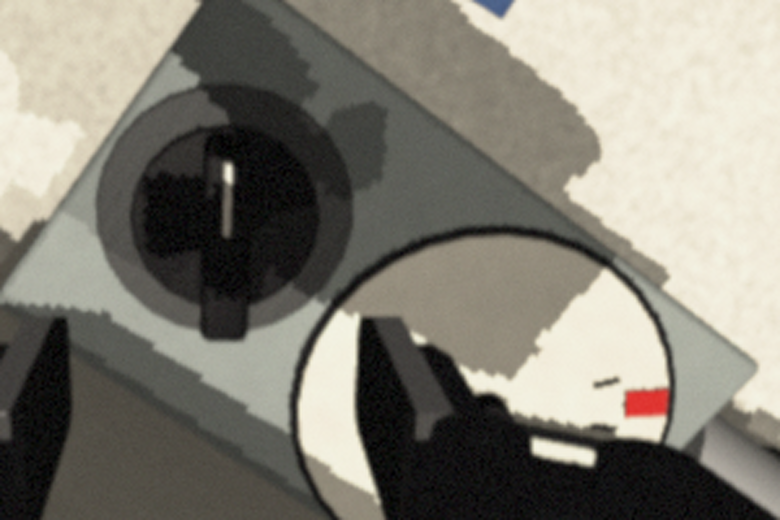

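```bash
python3 - <<'E'
from h import *
K=robot.camera_info('wrist')['intrinsics'];KT=(K,np.load('kt.npy'))
f=lambda u,v,z: ray('wrist',(u/2.6+240,v/2.6+120),z,KT)
a,b=f(225,140,.144),f(223,338,.144);print(a,b,(a+b)/2,np.linalg.norm(a-b),np.degrees(np.arctan2(*(b-a)[[1,0]])))
print(f(224,218,.114))
E
```

```text
[0.59908132 0.00739523 0.144     ] [ 0.6279347 -0.0425666  0.144    ] [ 0.61350801 -0.01758568  0.144     ] 0.05769490455077711 -59.99319437750602
[ 0.61455341 -0.01863391  0.114     ]
```

Emit:
servo_tool --plan '[{"hand": 55, "delta_pos": [3, -2, -30], "twist": [0, 0, 0]}, {"hand": 55, "delta_pos": [0, 0, -30], "twist": [0, 0, 0]}, {"hand": 55, "delta_pos": [0, 0, -25], "twist": [0, 0, 0]}, {"hand": 55, "delta_pos": [0, 0, -10], "twist": [0, 0, 0]}, {"hand": 55, "delta_pos": [0, 0, 0], "twist": [0, 0, 0]}]'

```text
clock: 2.72
tcp_pos: [0.6137, -0.0159, 0.3041]
ee_rot: [0.966, 0.259, 0.002, -0.003]
wrist_force: [-1.0, 0.2, 0.1]
gripper_width: 0.0468
```

Emit:
servo_tool --plan '[{"hand": 55, "delta_pos": [0, -2, -10], "twist": [0, 0, 0]}, {"hand": 0, "delta_pos": [0, 0, 0], "twist": [0, 0, 0]}, {"hand": 0, "delta_pos": [0, 0, 0], "twist": [0, 0, 0]}, {"hand": 0, "delta_pos": [0, 0, 0], "twist": [0, 0, 0]}, {"hand": 0, "delta_pos": [0, 0, 0], "twist": [0, 0, 0]}]' --newtons 40

```text
clock: 3.13
tcp_pos: [0.6141, -0.0175, 0.2956]
ee_rot: [0.966, 0.259, 0.003, -0.002]
wrist_force: [2.0, 0.1, -10.6]
gripper_width: 0.0132
```

Emit:
servo_tool --plan '[{"hand": 0, "delta_pos": [0, 0, 1], "twist": [0, 0, -0.11]}, {"hand": 0, "delta_pos": [0, 0, 0], "twist": [0, 0, -0.11]}, {"hand": 0, "delta_pos": [0, 0, 0], "twist": [0, 0, -0.11]}, {"hand": 0, "delta_pos": [0, 0, 0], "twist": [0, 0, -0.11]}, {"hand": 0, "delta_pos": [0, 0, 0], "twist": [0, 0, -0.11]}]'

```text
clock: 3.55
tcp_pos: [0.6146, -0.0165, 0.2956]
ee_rot: [1.0, -0.024, 0.005, -0.001]
wrist_force: [1.0, -1.2, -7.4]
gripper_width: 0.0129
```

Emit:
servo_tool --plan '[{"hand": 0, "delta_pos": [0, 0, 0], "twist": [0, 0, -0.11]}, {"hand": 0, "delta_pos": [0, 0, 0], "twist": [0, 0, -0.11]}, {"hand": 0, "delta_pos": [0, 0, 0], "twist": [0, 0, -0.11]}, {"hand": 0, "delta_pos": [0, 0, 0], "twist": [0, 0, -0.11]}, {"hand": 0, "delta_pos": [0, 0, 0], "twist": [0, 0, -0.11]}]'

```text
clock: 3.97
tcp_pos: [0.6156, -0.0157, 0.2956]
ee_rot: [0.952, -0.306, 0.008, 0.001]
wrist_force: [3.1, -0.9, -8.0]
gripper_width: 0.013
```

```bash
python3 - <<'E'
from h import *
im,KT=snap('wrist','w3.png'); s=robot.observe(); q=s['ee_rot'];print(s['tcp_pos'],np.degrees(2*np.arctan2(q[1],q[0])),s['joints'],s['gripper_width'])
np.save('kt.npy',KT[1])
E
```

```text
[ 0.6156286  -0.015583    0.29555239] -35.87948899322807 [-0.44300021  0.66755782  0.57937973  1.96198226 -0.57185007  0.66281297
 -0.13032775] 0.013259042077304908
```

View pics/w3.png

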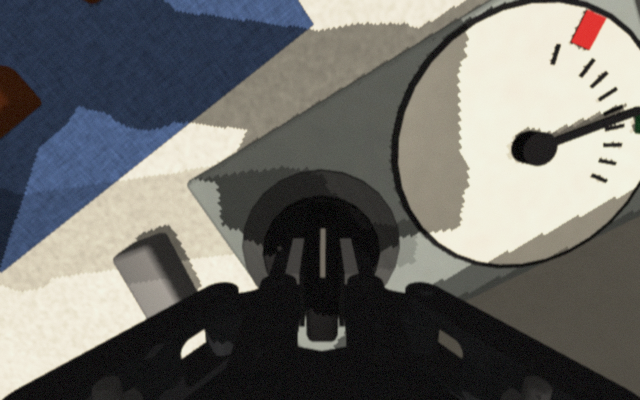

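```bash
python3 - <<'E'
from h import *
K=robot.camera_info('wrist')['intrinsics'];KT=(K,np.load('kt.npy'))
f=lambda u,v,z: ray('wrist',(u,v),z,KT)
C=f(537,148,.11)
ang=lambda p:(np.linalg.norm((p-C)[:2]),np.degrees(np.arctan2(*(p-C)[[1,0]])))
print(C,ang(f(618,118.5,.11)),ang(f(588,30,.105)),ang(f(637,122,.107)))
im=cv2.imread('pics/w3.png');cv2.imwrite('pics/c8.png',cv2.resize(im[0:210,500:640],None,fx=4,fy=4)[:600])
E
```

```text
[ 0.7297868 -0.0366612  0.11     ] (np.float64(0.038497499079397444), np.float64(-14.857864700389154)) (np.float64(0.0552229931604518), np.float64(35.949947722784664)) (np.float64(0.04981131266530578), np.float64(-21.754476515500787))
```

View pics/c8.png

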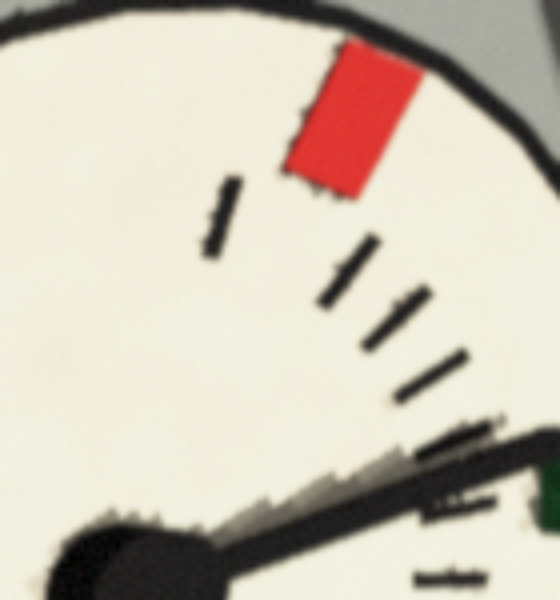

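Emit:
servo_tool --plan '[{"hand": 0, "delta_pos": [-1, -1, 0], "twist": [0, 0, -0.11]}, {"hand": 0, "delta_pos": [0, 0, 0], "twist": [0, 0, -0.11]}, {"hand": 0, "delta_pos": [0, 0, 0], "twist": [0, 0, 0]}]'

```text
clock: 4.27
tcp_pos: [0.6159, -0.0154, 0.2955]
ee_rot: [0.911, -0.411, 0.01, 0.001]
wrist_force: [0.2, -2.3, -4.6]
gripper_width: 0.0133
```

```bash
python3 - <<'E'
from h import *
im,KT=snap('wrist','w4.png'); s=robot.observe(); q=s['ee_rot'];print(s['tcp_pos'],np.degrees(2*np.arctan2(q[1],q[0])))
im2,_=snap('top','t4.png'); im3,_=snap('side','s4.png')
a=cv2.resize(im[0:210,470:640],None,fx=2.6,fy=2.6); b=cv2.resize(im3[170:240,240:340],None,fx=3.4,fy=3.4); 
b=cv2.copyMakeBorder(b,0,a.shape[0]-b.shape[0],0,0,0); cv2.imwrite('pics/c9.png',np.hstack([a,b]))
np.save('kt.npy',KT[1])
E
```

```text
[ 0.61583938 -0.01545563  0.295579  ] -48.40194501289146
```

View pics/c9.png

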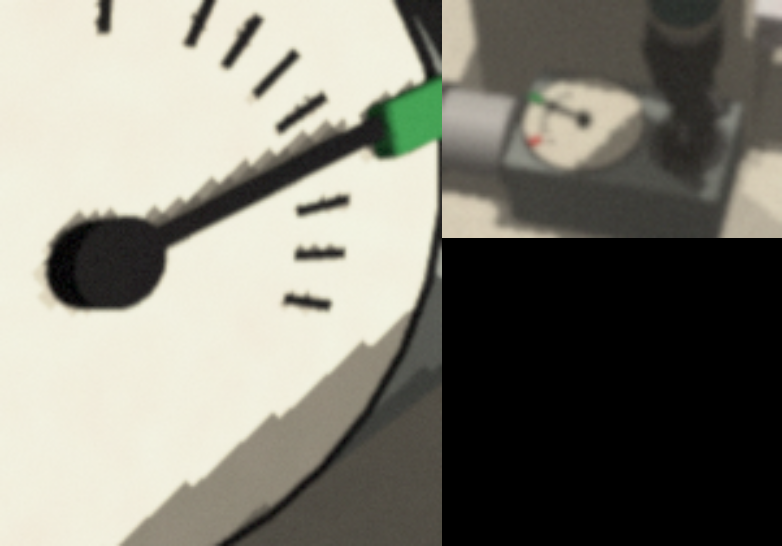

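The pointer tip is centred on the green tab. I'll release and rise.

Emit:
servo_tool --plan '[{"hand": 0, "delta_pos": [0, 0, 0], "twist": [0, 0, 0]}, {"hand": 40, "delta_pos": [0, 0, 0], "twist": [0, 0, 0]}, {"hand": 40, "delta_pos": [0, 0, 0], "twist": [0, 0, 0]}, {"hand": 40, "delta_pos": [0, 0, 5], "twist": [0, 0, 0]}, {"hand": 40, "delta_pos": [0, 0, 30], "twist": [0, 0, 0]}]'

```text
clock: 4.83
tcp_pos: [0.6144, -0.0146, 0.3291]
ee_rot: [0.913, -0.407, 0.006, 0.0]
wrist_force: [-0.0, 0.2, -0.1]
gripper_width: 0.0341
```

Emit:
servo_tool --plan '[{"hand": 40, "delta_pos": [0, 0, 35], "twist": [0, 0, 0]}, {"hand": 60, "delta_pos": [0, 0, 30], "twist": [0, 0, 0]}, {"hand": 60, "delta_pos": [0, 0, 20], "twist": [0, 0, 0]}, {"hand": 60, "delta_pos": [0, 0, 0], "twist": [0, 0, 0]}, {"hand": 60, "delta_pos": [0, 0, 0], "twist": [0, 0, 0]}]'

```text
clock: 5.25
tcp_pos: [0.6156, -0.0161, 0.4269]
ee_rot: [0.914, -0.406, 0.01, -0.003]
wrist_force: [-0.3, -0.5, -0.9]
gripper_width: 0.0513
```

```bash
python3 - <<'E'
from h import *
im,KT=snap('wrist','w5.png'); s=robot.observe(); print(s['tcp_pos'])
np.save('kt.npy',KT[1])
E
```

```text
[ 0.61583327 -0.01639342  0.42700785]
```

View pics/w5.png

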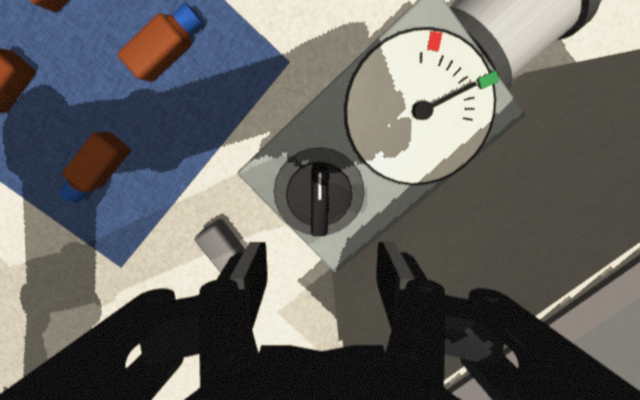

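Step 1 is holding. Now to the nearest upper bottle, at (0.599,0.198).

Emit:
servo_tool --plan '[{"hand": 85, "delta_pos": [-1, 14, 0], "twist": [0, 0, 0.12]}, {"hand": 85, "delta_pos": [-1, 14, 0], "twist": [0, 0, 0.12]}, {"hand": 85, "delta_pos": [-1, 14, 0], "twist": [0, 0, 0.12]}, {"hand": 85, "delta_pos": [-1, 14, 0], "twist": [0, 0, 0.12]}, {"hand": 85, "delta_pos": [-1, 14, 0], "twist": [0, 0, 0.12]}]'

```text
clock: 5.72
tcp_pos: [0.6082, 0.0521, 0.423]
ee_rot: [0.994, -0.109, 0.007, -0.004]
wrist_force: [0.4, -0.6, -1.1]
gripper_width: 0.0725
```

Emit:
servo_tool --plan '[{"hand": 85, "delta_pos": [-1, 14, 0], "twist": [0, 0, 0.12]}, {"hand": 85, "delta_pos": [-1, 14, 0], "twist": [0, 0, 0.12]}, {"hand": 85, "delta_pos": [-1, 14, 0], "twist": [0, 0, 0.12]}, {"hand": 85, "delta_pos": [-1, 14, 0], "twist": [0, 0, 0.12]}, {"hand": 85, "delta_pos": [-1, 14, 0], "twist": [0, 0, 0.12]}]'

```text
clock: 6.13
tcp_pos: [0.5999, 0.1256, 0.4163]
ee_rot: [0.979, 0.202, -0.001, -0.005]
wrist_force: [-0.2, 0.2, -0.9]
gripper_width: 0.0727
```

Emit:
servo_tool --plan '[{"hand": 85, "delta_pos": [-1, 14, -5], "twist": [0, 0, 0.12]}, {"hand": 85, "delta_pos": [-1, 14, -5], "twist": [0, 0, 0.12]}, {"hand": 85, "delta_pos": [-1, 14, -5], "twist": [0, 0, 0.12]}, {"hand": 85, "delta_pos": [-1, 14, -5], "twist": [0, 0, 0.12]}, {"hand": 85, "delta_pos": [-1, 10, -5], "twist": [0, 0, 0.12]}]'

```text
clock: 6.55
tcp_pos: [0.592, 0.1957, 0.3849]
ee_rot: [0.87, 0.494, -0.007, -0.006]
wrist_force: [-0.6, 0.3, -1.3]
gripper_width: 0.0727
```

Emit:
servo_tool --plan '[{"hand": 85, "delta_pos": [-1, 5, 0], "twist": [0, 0, 0.12]}, {"hand": 85, "delta_pos": [-1, 3, 0], "twist": [0, 0, 0.12]}, {"hand": 85, "delta_pos": [0, 0, 0], "twist": [0, 0, 0.12]}, {"hand": 85, "delta_pos": [0, 0, 0], "twist": [0, 0, 0.1]}, {"hand": 85, "delta_pos": [0, 0, 0], "twist": [0, 0, 0]}]'

```text
clock: 6.97
tcp_pos: [0.5856, 0.2084, 0.3759]
ee_rot: [0.725, 0.688, -0.015, -0.008]
wrist_force: [-0.1, -0.5, 0.2]
gripper_width: 0.0726
```

```bash
cat > look.py <<'E'
from h import *
import sys
np.set_printoptions(precision=4,suppress=True)
im,KT=snap('wrist',sys.argv[1]); s=robot.observe(); q=s['ee_rot'];print('tcp',s['tcp_pos'],'phi',np.degrees(2*np.arctan2(q[1],q[0])),'q',q,'j',s['joints'],'w',s['gripper_width'])
for b in bottles('wrist',im,KT,300): print('W',b, 'move mm',(b[0]-s['tcp_pos'][:2])*1000)
im,KT=snap('top','t_'+sys.argv[1])
for b in bottles('top',im,KT): print('T',b[:2],b[3])
E
python3 look.py w6.png
```

```text
tcp [0.5855 0.2082 0.3757] phi 86.74951099924216 q [ 0.7268  0.6867 -0.0157 -0.0081] j [-0.493   0.5018  0.1119  1.8684 -0.0796  0.8108  1.1762] w 0.07308465294741581
W (array([0.6038, 0.2022]), np.float32(-9.572855), (0.031553469598293304, 0.06630009412765503), array([320.6477, 210.0455]), np.uint64(191)) move mm [18.3301 -6.0134]
W (array([0.5915, 0.3159]), np.float32(-7.7303452), (0.03496157005429268, 0.0690741166472435), array([434.9786, 192.3422]), np.uint64(234)) move mm [  6.0316 107.7356]
W (array([0.4582, 0.1828]), np.float32(-1.3711253), (0.030094100162386894, 0.06212705373764038), array([289.9717,  57.1698]), np.uint64(0)) move mm [-127.2729  -25.3815]
W (array([0.4592, 0.3084]), np.float32(176.9889), (0.033512815833091736, 0.06907115131616592), array([431.0833,  50.3333]), np.uint64(111)) move mm [-126.2768  100.1465]
```

View pics/w6.png

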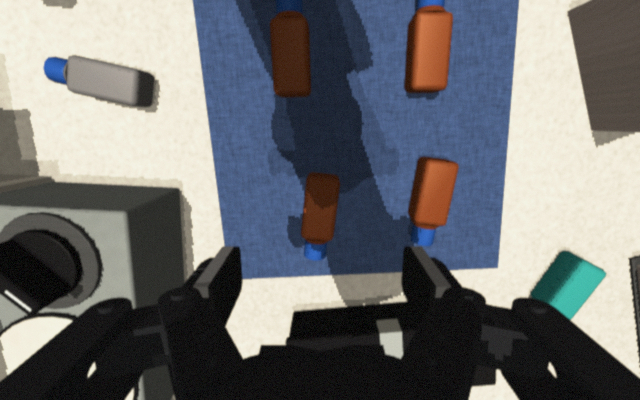

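```bash
cat > goto.py <<'E'
# usage: goto.py x y z phi : prints delta mm and rotvec to a tool-down pose
from h import *
import sys
x,y,z,phi=map(float,sys.argv[1:5]); s=robot.observe()
Rd=R.from_euler('z',phi,degrees=True)*R.from_euler('x',180,degrees=True)
d=(Rd*R.from_quat(s['ee_rot']).inv()).as_rotvec()
print('delta',np.round((np.array([x,y,z])-s['tcp_pos'])*1000,1),'twist',np.round(d,3),'w',round(s['gripper_width'],4),'clock',s['clock'])
E
python3 goto.py 0.602 0.2005 0.180 81
```

```text
delta [  16.3   -7.6 -196. ] twist [ 0.008 -0.034 -0.099] w 0.0725 clock 7.0667
```

Emit:
servo_tool --plan '[{"hand": 85, "delta_pos": [8, -4, -38], "twist": [0.004, -0.017, -0.05]}, {"hand": 85, "delta_pos": [8, -4, -38], "twist": [0.004, -0.017, -0.05]}, {"hand": 85, "delta_pos": [0, 0, -38], "twist": [0, 0, 0]}, {"hand": 85, "delta_pos": [0, 0, -30], "twist": [0, 0, 0]}, {"hand": 85, "delta_pos": [0, 0, 0], "twist": [0, 0, 0]}]'

```text
clock: 7.48
tcp_pos: [0.604, 0.1994, 0.23]
ee_rot: [0.767, 0.642, 0.006, 0.003]
wrist_force: [-1.6, -0.1, -0.7]
gripper_width: 0.0725
```

```bash
python3 goto.py 0.602 0.2005 0.180 81;python3 look.py w7.png
```

```text
delta [ -2.    1.1 -50. ] twist [-0.003  0.013  0.02 ] w 0.0725 clock 7.4833
tcp [0.6047 0.1996 0.2323] phi 79.89600178985019 q [0.7666 0.6421 0.0069 0.0033] j [-0.4637  0.7055  0.1065  1.9241 -0.139   0.5036  1.1329] w 0.07253649296647356
W (array([0.6032, 0.2022]), np.float32(-10.286116), (0.0314965695142746, 0.0656878724694252), array([323.0204, 227.2443]), np.uint64(0)) move mm [-1.4679  2.5648]
W (array([0.5913, 0.3114]), np.float32(-10.115258), (0.04099390283226967, 0.06757325679063797), array([529.3426, 168.0648]), np.uint64(330)) move mm [-13.3469 111.7057]
W (array([0.4867, 0.1805]), np.float32(79.968735), (0.026382580399513245, 0.0031812593806535006), array([231.7445,   2.7664]), np.uint64(0)) move mm [-118.0179  -19.1317]
```

View pics/w7.png

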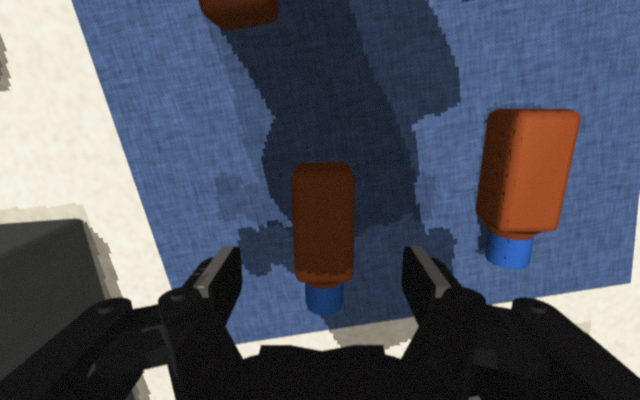

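Emit:
servo_tool --plan '[{"hand": 85, "delta_pos": [-1, 2, -30], "twist": [-0.003, 0.013, 0.01]}, {"hand": 85, "delta_pos": [0, 0, -22], "twist": [0, 0, 0]}, {"hand": 0, "delta_pos": [0, 0, 0], "twist": [0, 0, 0]}, {"hand": 0, "delta_pos": [0, 0, 0], "twist": [0, 0, 0]}, {"hand": 0, "delta_pos": [0, 0, 0], "twist": [0, 0, 0]}]'

```text
clock: 8.0
tcp_pos: [0.6107, 0.2038, 0.1937]
ee_rot: [0.764, 0.645, 0.012, 0.005]
wrist_force: [0.8, -0.9, 0.1]
gripper_width: 0.0369
```

Emit:
servo_tool --plan '[{"hand": 85, "delta_pos": [0, 0, 0], "twist": [0, 0, 0]}, {"hand": 85, "delta_pos": [-4, -1, 0], "twist": [-0.005, 0.025, 0.01]}, {"hand": 85, "delta_pos": [-3, 0, -7], "twist": [0, 0, 0]}, {"hand": 85, "delta_pos": [0, 0, -6], "twist": [0, 0, 0]}, {"hand": 85, "delta_pos": [0, 0, 0], "twist": [0, 0, 0]}]'

```text
clock: 8.42
tcp_pos: [0.6069, 0.2039, 0.1893]
ee_rot: [0.762, 0.648, 0.009, 0.001]
wrist_force: [0.0, -0.6, 0.3]
gripper_width: 0.0729
```

```bash
python3 goto.py 0.603 0.202 0.180 81;python3 look.py w8.png
```

```text
delta [-3.9 -1.9 -9.3] twist [-0.009  0.015  0.003] w 0.0729 clock 8.4167
tcp [0.607  0.204  0.1895] phi 80.80515629471314 q [0.7615 0.6481 0.0087 0.0011] j [-0.4511  0.7718  0.083   1.9237 -0.1454  0.4346  1.1498] w 0.07250681278768106
W (array([0.6034, 0.2065]), np.float32(-7.645967), (0.029647961258888245, 0.06583361327648163), array([320.8916, 261.6762]), np.uint64(0)) move mm [-3.6192  2.4862]
W (array([0.5897, 0.3121]), np.float32(-2.2978346), (0.04344426840543747, 0.07001397013664246), array([571.0651, 179.2048]), np.uint64(322)) move mm [-17.255  108.0504]
```

View pics/w8.png

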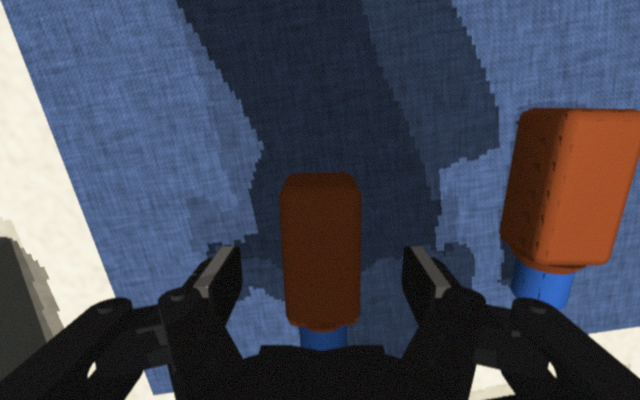

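Emit:
servo_tool --plan '[{"hand": 85, "delta_pos": [-3, 0, -8], "twist": [-0.004, 0.01, 0]}, {"hand": 85, "delta_pos": [-2, 0, -6], "twist": [0, 0, 0]}, {"hand": 0, "delta_pos": [0, 0, -3], "twist": [0, 0, 0]}, {"hand": 0, "delta_pos": [0, 0, 0], "twist": [0, 0, 0]}, {"hand": 0, "delta_pos": [0, 0, 0], "twist": [0, 0, 0]}]' --newtons 40

```text
clock: 8.93
tcp_pos: [0.6023, 0.2023, 0.1722]
ee_rot: [0.762, 0.647, 0.002, 0.0]
wrist_force: [1.5, 6.8, 25.6]
gripper_width: 0.0374
```

Emit:
servo_tool --plan '[{"hand": 0, "delta_pos": [0, 0, 0], "twist": [0, 0, 0]}, {"hand": 0, "delta_pos": [0, 0, 0], "twist": [0, 0, 0]}]'

```text
clock: 9.1
tcp_pos: [0.6029, 0.2017, 0.1736]
ee_rot: [0.762, 0.647, 0.003, 0.001]
wrist_force: [-0.5, 0.2, -1.6]
gripper_width: 0.0335
```

Emit:
servo_tool --plan '[{"hand": 0, "delta_pos": [0, 0, 30], "twist": [0, 0, 0]}, {"hand": 0, "delta_pos": [0, 0, 40], "twist": [0, 0, 0]}, {"hand": 0, "delta_pos": [0, 0, 40], "twist": [0, 0, 0]}, {"hand": 0, "delta_pos": [-8, -20, 35], "twist": [0, 0, 0.01]}, {"hand": 0, "delta_pos": [-8, -30, 25], "twist": [0, 0, 0.01]}]'

```text
clock: 9.52
tcp_pos: [0.5828, 0.1581, 0.3391]
ee_rot: [0.752, 0.659, -0.004, -0.004]
wrist_force: [-0.1, -1.1, -1.6]
gripper_width: 0.0336
```

Emit:
servo_tool --plan '[{"hand": 0, "delta_pos": [-11, -35, 20], "twist": [0, 0, 0.01]}, {"hand": 0, "delta_pos": [-11, -35, 20], "twist": [0, 0, 0.01]}, {"hand": 0, "delta_pos": [-12, -35, 20], "twist": [0, 0, 0.01]}, {"hand": 0, "delta_pos": [-12, -35, 15], "twist": [0, 0, 0.01]}, {"hand": 0, "delta_pos": [-12, -35, 5], "twist": [0, 0, 0.01]}]'

```text
clock: 9.93
tcp_pos: [0.5232, -0.0176, 0.4255]
ee_rot: [0.73, 0.683, 0.001, -0.002]
wrist_force: [1.2, -1.2, -1.3]
gripper_width: 0.0332
```

Emit:
servo_tool --plan '[{"hand": 0, "delta_pos": [-12, -35, 10], "twist": [0, 0, 0]}, {"hand": 0, "delta_pos": [-12, -35, 10], "twist": [0, 0, 0]}, {"hand": 0, "delta_pos": [-12, -30, 0], "twist": [0, 0, 0]}, {"hand": 0, "delta_pos": [0, -15, 0], "twist": [0, 0, 0]}, {"hand": 0, "delta_pos": [0, 0, 0], "twist": [0, 0, 0]}]'

```text
clock: 10.35
tcp_pos: [0.4788, -0.1465, 0.4473]
ee_rot: [0.735, 0.678, -0.001, -0.001]
wrist_force: [0.8, 0.2, -0.7]
gripper_width: 0.0333
```

```bash
python3 goto.py 0.488 -0.186 0.46 85;python3 look.py w9.png
```

```text
delta [  9.2 -39.5  12.7] twist [-0.001 -0.002 -0.007] w 0.0333 clock 10.35
tcp [ 0.4785 -0.1451  0.4469] phi 85.45304627636683 q [ 0.7346  0.6785 -0.0009 -0.002 ] j [ 0.0403  0.258   0.2003  2.0687 -0.0701  0.8254  1.7733] w 0.03361367029043735
W (array([ 0.5697, -0.1526]), np.float32(85.38358), (0.11356529593467712, 0.0826890841126442), array([318.5858, 237.6828]), np.uint64(0)) move mm [91.1863 -7.5331]
W (array([0.4548, 0.1782]), np.float32(178.76286), (0.03842264786362648, 0.06811214238405228), array([602.1871, 126.7135]), np.uint64(227)) move mm [-23.7007 323.286 ]
T (array([0.4524, 0.1777]), np.float32(-177.10927)) [252.3846 236.1346]
T (array([0.4545, 0.3054]), np.float32(177.0722)) [214.9608 234.902 ]
T (array([0.5888, 0.3127]), np.float32(-9.692558)) [215.34 196.48]
```

View pics/w9.png

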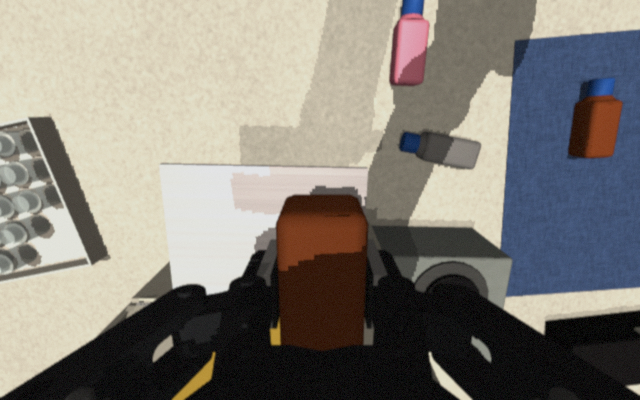

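```bash
python3 - <<'E'
from h import *
KT=T_cam('wrist')
a,b=ray('wrist',(162,164),.2,KT),ray('wrist',(366.5,167),.2,KT);print(a,b,np.linalg.norm(a-b))
d=(b-a)[:2]/np.linalg.norm((b-a)[:2]);yaw=np.degrees(np.arctan2(-d[0],d[1]));print('yaw',yaw)
x=np.array([d[1],-d[0]]);m=(a+b)[:2]/2;print('mid',m+.055*x,'mouth',m+.11*x)
E
```

```text
[ 0.43619563 -0.24610188  0.2       ] [ 0.44864592 -0.11003145  0.2       ] 0.13663883802226698
yaw -5.227941671042404
mid [ 0.49719198 -0.18307817] mouth [ 0.55196318 -0.18808967]
```

Emit:
servo_tool --plan '[{"hand": 0, "delta_pos": [5, -20, 0], "twist": [0, 0, 0]}, {"hand": 0, "delta_pos": [4, -19, 0], "twist": [0, 0, 0]}, {"hand": 0, "delta_pos": [0, 0, -25], "twist": [0, 0, 0]}, {"hand": 0, "delta_pos": [0, 0, -25], "twist": [0, 0, 0]}, {"hand": 0, "delta_pos": [0, 0, 0], "twist": [0, 0, 0]}]'

```text
clock: 10.87
tcp_pos: [0.4928, -0.173, 0.3942]
ee_rot: [0.728, 0.686, 0.002, -0.004]
wrist_force: [-0.7, 1.4, -2.7]
gripper_width: 0.0332
```

```bash
python3 goto.py 0.488 -0.184 0.374 85
```

```text
delta [ -4.8 -11.  -20.2] twist [-0.009 -0.002 -0.028] w 0.0332 clock 10.8667
```

Emit:
servo_tool --plan '[{"hand": 0, "delta_pos": [-3, -8, 0], "twist": [-0.005, 0, -0.02]}, {"hand": 0, "delta_pos": [-3, -5, -6], "twist": [0, 0, -0.01]}, {"hand": 0, "delta_pos": [0, -2, -6], "twist": [0, 0, 0]}, {"hand": 0, "delta_pos": [0, 0, 0], "twist": [0, 0, 0]}, {"hand": 0, "delta_pos": [0, 0, 0], "twist": [0, 0, 0]}]'

```text
clock: 11.28
tcp_pos: [0.4886, -0.1843, 0.3823]
ee_rot: [0.736, 0.677, 0.001, -0.003]
wrist_force: [0.6, 0.0, -0.9]
gripper_width: 0.0333
```

```bash
python3 goto.py 0.488 -0.184 0.374 85
```

```text
delta [-0.6  0.3 -8.3] twist [-0.006 -0.002 -0.005] w 0.0333 clock 11.2833
```

Emit:
servo_tool --plan '[{"hand": 0, "delta_pos": [0, 0, -6], "twist": [-0.003, 0, 0]}, {"hand": 0, "delta_pos": [0, 0, -4], "twist": [0, 0, 0]}, {"hand": 0, "delta_pos": [0, 0, 0], "twist": [0, 0, 0]}]'

```text
clock: 11.53
tcp_pos: [0.4893, -0.1843, 0.373]
ee_rot: [0.736, 0.677, 0.001, 0.0]
wrist_force: [0.3, -0.9, -1.9]
gripper_width: 0.0335
```

Emit:
servo_tool --plan '[{"hand": 0, "delta_pos": [0, 0, -2], "twist": [0, 0, 0]}, {"hand": 0, "delta_pos": [0, 0, 0], "twist": [0, 0, 0]}, {"hand": 65, "delta_pos": [0, 0, 0], "twist": [0, 0, 0]}, {"hand": 65, "delta_pos": [0, 0, 0], "twist": [0, 0, 0]}, {"hand": 65, "delta_pos": [0, 0, 0], "twist": [0, 0, 0]}]'

```text
clock: 11.95
tcp_pos: [0.4903, -0.1848, 0.3746]
ee_rot: [0.736, 0.677, 0.003, 0.001]
wrist_force: [-0.3, 0.1, 0.1]
gripper_width: 0.0557
```

Emit:
servo_tool --plan '[{"hand": 65, "delta_pos": [0, 0, 25], "twist": [0, 0, 0]}, {"hand": 65, "delta_pos": [0, 0, 30], "twist": [0, 0, 0]}, {"hand": 65, "delta_pos": [-35, 3, 10], "twist": [0, 0, 0]}, {"hand": 0, "delta_pos": [-38, 3, 0], "twist": [0, 0, 0]}, {"hand": 0, "delta_pos": [0, 0, 0], "twist": [0, 0, 0]}]'

```text
clock: 12.37
tcp_pos: [0.4168, -0.1781, 0.4405]
ee_rot: [0.735, 0.678, 0.002, 0.001]
wrist_force: [-0.7, 0.4, -0.1]
gripper_width: 0.0322
```

```bash
python3 goto.py 0.418 -0.184 0.380 85;python3 look.py w10.png
```

```text
delta [  1.2  -5.9 -60.5] twist [-0.002  0.004 -0.007] w 0.0322 clock 12.3667
tcp [ 0.42   -0.1782  0.4412] phi 85.42762659922288 q [0.7347 0.6783 0.0034 0.0031] j [ 0.1124  0.2031  0.2239  2.1637 -0.0687  0.7722  1.8717] w 0.02469130493872305
W (array([ 0.6249, -0.1953]), np.float32(-5.7689443), (0.0637086033821106, 0.08282336592674255), array([321.225, 321.755]), np.uint64(0)) move mm [204.9044 -17.0303]
W (array([0.4534, 0.1786]), np.float32(-176.2711), (0.07177884876728058, 0.03402154520153999), array([625.3875, 176.15  ]), np.uint64(138)) move mm [ 33.4396 356.8206]
T (array([0.4524, 0.1777]), np.float32(-177.10927)) [252.3846 236.1346]
T (array([0.4545, 0.3054]), np.float32(177.0722)) [214.9608 234.902 ]
T (array([ 0.5196, -0.2107]), np.float32(-4.818857)) [365.4681 217.9574]
T (array([0.5888, 0.3127]), np.float32(-9.954264)) [215.2653 196.6531]
```

View pics/w10.png

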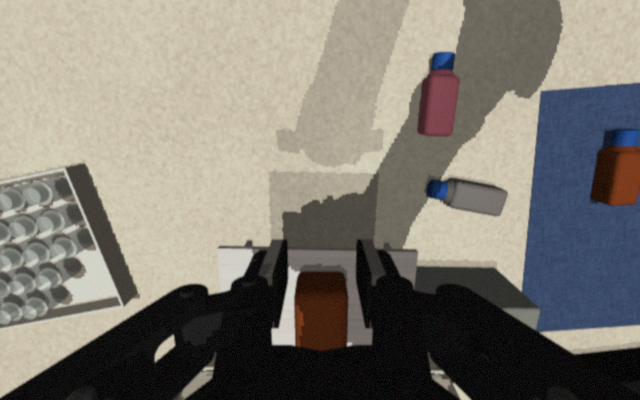

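```bash
python3 - <<'E'
from h import *
KT=T_cam('wrist')
a,b=ray('wrist',(218,248),.2,KT),ray('wrist',(416.5,249),.2,KT)
d=(b-a)[:2]/np.linalg.norm((b-a)[:2]);x=np.array([d[1],-d[0]]);m=(a+b)[:2]/2
print(a,b,np.linalg.norm(a-b),'yaw',np.degrees(np.arctan2(x[1],x[0])),'mid',m+.055*x,'mouth',m+.11*x)
im=cv2.imread('pics/t_w10.png')
for q in bottles('top',im,T_cam('top'),60,.2): print(q[:3])
im=cv2.imread('pics/w10.png')
print(ray('wrist',(322,290),.234,KT))
E
```

```text
[ 0.44347021 -0.25283012  0.2       ] [ 0.45517685 -0.114186    0.2       ] 0.13913747631684142 yaw -4.8264123584389695 mid [ 0.50412851 -0.18813561] mouth [ 0.55893349 -0.19276316]
(array([0.43672732, 0.14243305]), np.float32(-177.10927), (0.05461538955569267, 0.0256669744849205))
(array([0.43849626, 0.24978878]), np.float32(177.07222), (0.026628226041793823, 0.05697692558169365))
(array([ 0.49324393, -0.18423828]), np.float32(-4.8188577), (0.026651207357645035, 0.0603114552795887))
(array([0.551368 , 0.2559897]), np.float32(-9.9543), (0.027076266705989838, 0.05684765800833702))
[ 0.46161848 -0.18123615  0.234     ]
```

Emit:
servo_tool --plan '[{"hand": 0, "delta_pos": [-4, -2, -25], "twist": [0, 0, 0]}, {"hand": 0, "delta_pos": [-2, 0, -20], "twist": [0, 0, -0.005]}, {"hand": 0, "delta_pos": [0, 0, -10], "twist": [0, 0, 0]}, {"hand": 0, "delta_pos": [0, 0, 0], "twist": [0, 0, 0]}]'

```text
clock: 12.8
tcp_pos: [0.4211, -0.1806, 0.3859]
ee_rot: [0.735, 0.678, 0.007, 0.009]
wrist_force: [0.6, 0.3, 0.3]
gripper_width: 0.0001
```

```bash
python3 goto.py 0.418 -0.179 0.381 85
```

```text
delta [-3.1  1.6 -4.9] twist [ 0.004  0.022 -0.006] w 0.0001 clock 12.8
```

Emit:
servo_tool --plan '[{"hand": 0, "delta_pos": [10, 2, -3], "twist": [0, 0.02, 0]}, {"hand": 0, "delta_pos": [15, -1.3, -2], "twist": [0, 0, 0]}, {"hand": 0, "delta_pos": [15, -1.3, 0], "twist": [0, 0, 0]}, {"hand": 0, "delta_pos": [15, -1.3, 0], "twist": [0, 0, 0]}, {"hand": 0, "delta_pos": [15, -1.3, 0], "twist": [0, 0, 0]}]'

```text
clock: 13.22
tcp_pos: [0.4956, -0.183, 0.3798]
ee_rot: [0.735, 0.678, -0.005, -0.003]
wrist_force: [-3.1, 0.6, 1.9]
gripper_width: -0.0002
```

```bash
python3 goto.py 0.546 -0.189 0.381 85; python3 look.py w11.png
```

```text
delta [50.4 -6.   1.2] twist [ 0.001 -0.011 -0.006] w -0.0002 clock 13.2167
tcp [ 0.4995 -0.1829  0.3803] phi 85.42719881062473 q [ 0.7348  0.6783 -0.0028 -0.0005] j [ 0.1096  0.3896  0.2025  2.071  -0.1128  0.6951  1.8753] w -0.0001785817012163054
T (array([0.4524, 0.1777]), np.float32(-177.10927)) [252.4231 236.1346]
T (array([0.4545, 0.3052]), np.float32(177.0722)) [214.9804 234.902 ]
T (array([0.5888, 0.3127]), np.float32(-9.692558)) [215.34 196.48]
```

View pics/t_w11.png

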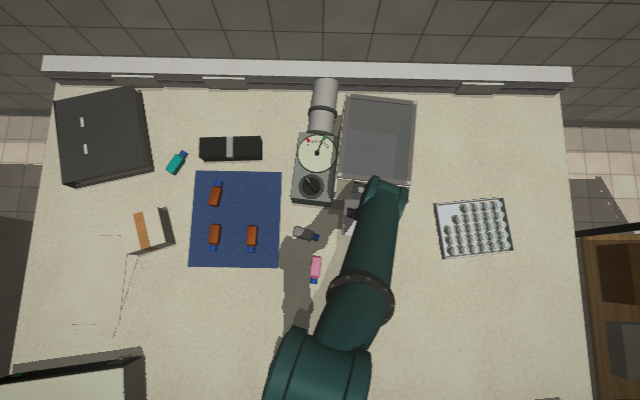

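Emit:
servo_tool --plan '[{"hand": 0, "delta_pos": [15, -1.3, 0], "twist": [0, 0, 0]}, {"hand": 0, "delta_pos": [15, -1.3, 0], "twist": [0, 0, 0]}, {"hand": 0, "delta_pos": [15, -1.3, 0], "twist": [0, 0, 0]}, {"hand": 0, "delta_pos": [5, -1, 0], "twist": [0, 0, 0]}, {"hand": 0, "delta_pos": [0, 0, 0], "twist": [0, 0, 0]}]'

```text
clock: 13.73
tcp_pos: [0.5474, -0.1871, 0.3802]
ee_rot: [0.735, 0.678, -0.007, -0.006]
wrist_force: [0.2, -0.7, 0.1]
gripper_width: 0.0
```

```bash
python3 goto.py 0.546 -0.189 0.381 85; python3 look.py w12.png; python3 -c "
from h import *
im,_=snap('side','s12.png');cv2.imwrite('pics/c12.png',cv2.resize(im[90:260,220:400],None,fx=4,fy=3.5)[:600])"
```

```text
delta [-1.4 -1.9  0.8] twist [ 0.001 -0.018 -0.008] w 0.0 clock 13.7333
tcp [ 0.5471 -0.1869  0.3802] phi 85.44657904108169 q [ 0.7346  0.6784 -0.0067 -0.0058] j [ 0.1013  0.4464  0.2012  1.969  -0.1181  0.7544  1.8622] w 0.00011937823590600217
T (array([0.4524, 0.1777]), np.float32(-177.10927)) [252.3846 236.1346]
T (array([0.4545, 0.3052]), np.float32(177.0722)) [214.9804 234.902 ]
T (array([0.5888, 0.3127]), np.float32(-9.954264)) [215.34 196.5 ]
```

View pics/w12.png

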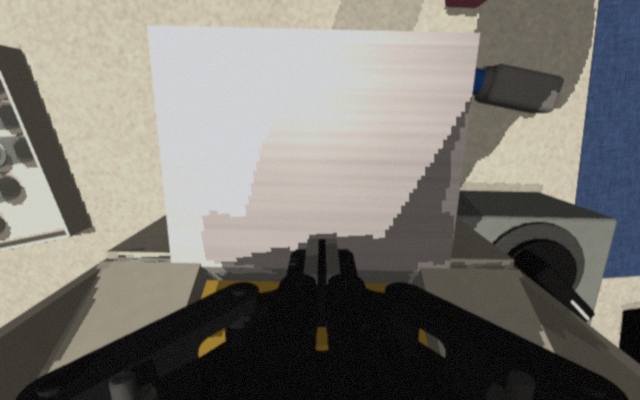

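View pics/c12.png

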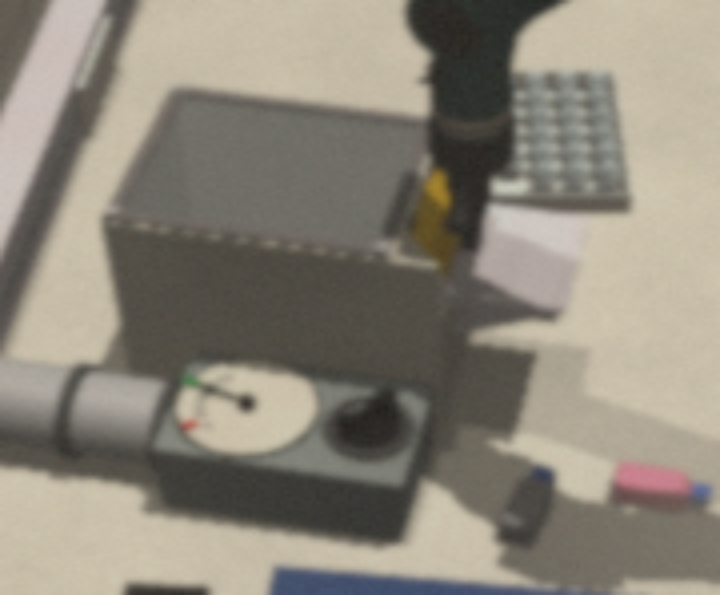

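The bottle has gone through and contact force is near zero. I'll retreat and check the flap.

Emit:
servo_tool --plan '[{"hand": 0, "delta_pos": [-30, 3, 0], "twist": [0, 0.01, 0]}, {"hand": 0, "delta_pos": [-30, 3, 15], "twist": [0, 0, 0]}, {"hand": 60, "delta_pos": [-20, 15, 25], "twist": [0, 0, 0]}, {"hand": 60, "delta_pos": [-5, 30, 20], "twist": [0, 0, 0]}, {"hand": 60, "delta_pos": [5, 38, 0], "twist": [0, 0, 0]}]'

```text
clock: 14.3
tcp_pos: [0.4573, -0.1037, 0.4401]
ee_rot: [0.741, 0.672, -0.014, -0.011]
wrist_force: [0.4, 0.6, 0.9]
gripper_width: 0.0355
```

```bash
python3 look.py w13.png; python3 -c "
from h import *
im=cv2.imread('pics/t_w13.png');im2,_=snap('side','s13.png');a=cv2.resize(im[80:260,280:430],None,fx=2.6,fy=2.6);b=cv2.resize(im2[90:260,220:370],None,fx=2.6,fy=2.6)
b=cv2.resize(b,(a.shape[1],a.shape[0]));cv2.imwrite('pics/c13.png',np.hstack([a,b]))"
```

```text
tcp [ 0.4586 -0.0947  0.4388] phi 85.11328916130245 q [ 0.7365  0.6762 -0.0126 -0.0136] j [-0.0576  0.2312  0.1965  2.131  -0.0584  0.8217  1.6607] w 0.04326996111941966
W (array([0.4545, 0.1805]), np.float32(-177.31639), (0.06996247917413712, 0.03614724054932594), array([568.5655, 156.4821]), np.uint64(202)) move mm [ -4.1331 275.1465]
T (array([0.4524, 0.1777]), np.float32(-177.10927)) [252.3846 236.1346]
T (array([0.4545, 0.3054]), np.float32(177.0722)) [214.9608 234.902 ]
T (array([0.5888, 0.3127]), np.float32(-9.954264)) [215.34 196.5 ]
```

View pics/c13.png

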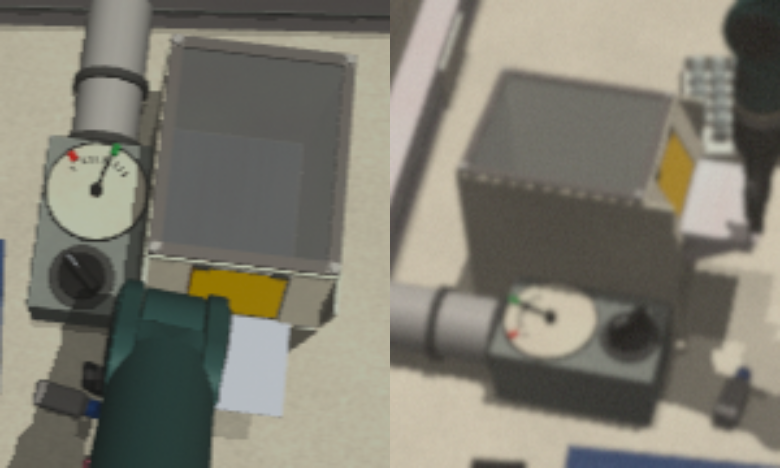

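Flap shut, shelf empty, pointer at green. Next is the bottle at (0.454,0.180).

Emit:
servo_tool --plan '[{"hand": 85, "delta_pos": [0, 35, 0], "twist": [0, 0.01, 0.02]}, {"hand": 85, "delta_pos": [0, 35, 0], "twist": [0, 0.01, 0.02]}, {"hand": 85, "delta_pos": [0, 35, 0], "twist": [0, 0.01, 0.02]}, {"hand": 85, "delta_pos": [0, 35, -10], "twist": [0, 0, 0.02]}, {"hand": 85, "delta_pos": [0, 35, -20], "twist": [0, 0, 0.02]}]'

```text
clock: 14.87
tcp_pos: [0.4582, 0.0687, 0.4104]
ee_rot: [0.709, 0.705, -0.025, -0.017]
wrist_force: [1.8, 0.7, -0.4]
gripper_width: 0.0725
```

Emit:
servo_tool --plan '[{"hand": 85, "delta_pos": [0, 35, -30], "twist": [0, 0, 0.02]}, {"hand": 85, "delta_pos": [0, 30, -30], "twist": [0, 0, 0.02]}, {"hand": 85, "delta_pos": [0, 15, -30], "twist": [0, 0, 0]}, {"hand": 85, "delta_pos": [0, 5, -30], "twist": [0, 0, 0]}, {"hand": 85, "delta_pos": [0, 0, 0], "twist": [0, 0, 0]}]'

```text
clock: 15.28
tcp_pos: [0.4581, 0.1572, 0.2876]
ee_rot: [0.692, 0.722, -0.023, -0.016]
wrist_force: [-0.6, -0.1, 0.5]
gripper_width: 0.0727
```

```bash
python3 look.py w14.png; python3 goto.py 0.4545 0.18 0.174 93
```

```text
tcp [0.4588 0.1566 0.2896] phi 92.38068817603246 q [ 0.692   0.7214 -0.0215 -0.0152] j [-0.4432  0.4888  0.0319  2.216  -0.0568  0.4892  1.2485] w 0.07240427584298534
W (array([0.5836, 0.3083]), np.float32(-87.07544), (0.02642667666077614, 0.027011996135115623), array([500.9677, 389.0645]), np.uint64(0)) move mm [124.8835 151.6938]
W (array([0.4577, 0.1828]), np.float32(-2.5700576), (0.03178194910287857, 0.06101837009191513), array([359.4182, 227.5709]), np.uint64(0)) move mm [-1.0166 26.2103]
W (array([0.4559, 0.3056]), np.float32(177.58829), (0.03850776329636574, 0.0699974074959755), array([529.7778, 232.5747]), np.uint64(458)) move mm [ -2.8947 149.0541]
T (array([0.5888, 0.3127]), np.float32(-9.692558)) [215.38 196.42]
delta [  -5.    24.1 -117.3] twist [ 0.009 -0.049  0.013] w 0.0729 clock 15.3833
```

View pics/w14.png

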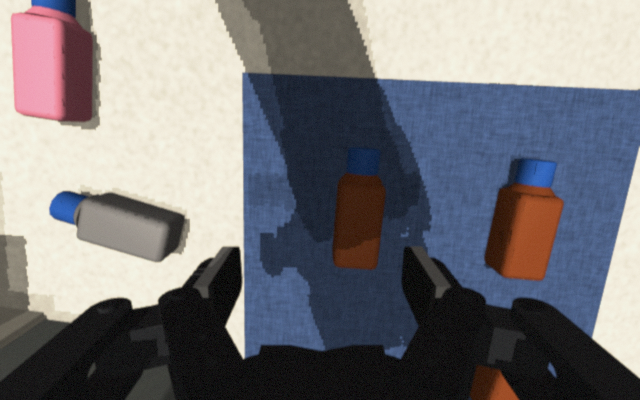

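Emit:
servo_tool --plan '[{"hand": 85, "delta_pos": [-1, 18, -30], "twist": [0.009, -0.04, -0.03]}, {"hand": 85, "delta_pos": [-1, 8, -30], "twist": [0, -0.01, 0]}, {"hand": 85, "delta_pos": [0, 2, -25], "twist": [0, 0, 0]}, {"hand": 85, "delta_pos": [0, 0, 0], "twist": [0, 0, 0]}, {"hand": 85, "delta_pos": [0, 0, 0], "twist": [0, 0, 0]}]'

```text
clock: 15.8
tcp_pos: [0.4648, 0.178, 0.2141]
ee_rot: [0.709, 0.705, 0.01, 0.007]
wrist_force: [0.1, -0.6, -0.2]
gripper_width: 0.0724
```

```bash
python3 look.py w15.png; python3 goto.py 0.4565 0.1815 0.174 90
```

```text
tcp [0.4649 0.1779 0.2144] phi 89.6360723459417 q [0.7093 0.7048 0.01   0.0068] j [-0.489   0.6339  0.0416  2.2408 -0.0751  0.2446  1.1813] w 0.07232057790995648
W (array([0.4569, 0.1823]), np.float32(-1.8324239), (0.028200048953294754, 0.06222011148929596), array([330.1486, 235.456 ]), np.uint64(0)) move mm [-7.9762  4.4752]
W (array([0.4554, 0.3026]), np.float32(176.8639), (0.04376036673784256, 0.06977326422929764), array([576.119 , 216.6861]), np.uint64(436)) move mm [ -9.4737 124.6973]
T (array([0.5884, 0.3127]), np.float32(-9.692563)) [215.2653 196.6735]
delta [ -8.4   3.5 -40.7] twist [-0.005  0.024  0.006] w 0.0727 clock 15.9
```

Emit:
servo_tool --plan '[{"hand": 85, "delta_pos": [-4, 4, -15], "twist": [-0.005, 0.015, 0]}, {"hand": 85, "delta_pos": [-2, 1, -12], "twist": [0, 0.005, 0]}, {"hand": 85, "delta_pos": [0, 0, 0], "twist": [0, 0, 0]}]'

```text
clock: 16.15
tcp_pos: [0.4616, 0.1814, 0.1932]
ee_rot: [0.711, 0.703, 0.006, 0.004]
wrist_force: [-0.6, -0.5, -0.0]
gripper_width: 0.0725
```

```bash
python3 goto.py 0.463 0.1815 0.175 90; python3 -c "
from h import *
print(robot.observe()['joints'])"
```

```text
delta [  1.4   0.1 -18.2] twist [-0.004  0.015  0.011] w 0.0725 clock 16.15
[-0.49078153  0.67559775  0.03251342  2.24601335 -0.08281105  0.20625501
  1.17534772]
```

Emit:
servo_tool --plan '[{"hand": 85, "delta_pos": [1, 0, -10], "twist": [0, 0.008, 0]}, {"hand": 85, "delta_pos": [0, 0, -9], "twist": [0, 0, 0]}, {"hand": 85, "delta_pos": [0, 0, 0], "twist": [0, 0, 0]}]'

```text
clock: 16.4
tcp_pos: [0.464, 0.1807, 0.1753]
ee_rot: [0.711, 0.703, 0.006, 0.002]
wrist_force: [0.6, 0.2, 0.5]
gripper_width: 0.0725
```

Emit:
servo_tool --plan '[{"hand": 0, "delta_pos": [0, 0, 0], "twist": [0, 0, 0]}, {"hand": 0, "delta_pos": [0, 0, 0], "twist": [0, 0, 0]}, {"hand": 0, "delta_pos": [0, 0, 0], "twist": [0, 0, 0]}, {"hand": 0, "delta_pos": [0, 0, 0], "twist": [0, 0, 0]}, {"hand": 0, "delta_pos": [0, 0, 0], "twist": [0, 0, 0]}]'

```text
clock: 16.82
tcp_pos: [0.4643, 0.1803, 0.1753]
ee_rot: [0.712, 0.702, 0.006, 0.002]
wrist_force: [-0.1, 0.2, -1.3]
gripper_width: 0.0338
```

Emit:
servo_tool --plan '[{"hand": 0, "delta_pos": [0, 0, 30], "twist": [0, 0.01, 0]}, {"hand": 0, "delta_pos": [0, 0, 40], "twist": [0, 0, 0]}, {"hand": 0, "delta_pos": [0, 0, 40], "twist": [0, 0, 0]}, {"hand": 0, "delta_pos": [0, -20, 35], "twist": [0, 0, -0.01]}, {"hand": 0, "delta_pos": [2, -30, 30], "twist": [0, 0, -0.01]}]'

```text
clock: 17.23
tcp_pos: [0.4628, 0.1347, 0.3494]
ee_rot: [0.714, 0.7, -0.005, -0.006]
wrist_force: [-0.3, -0.3, -1.0]
gripper_width: 0.0338
```

Emit:
servo_tool --plan '[{"hand": 0, "delta_pos": [0, -35, 25], "twist": [0, 0, -0.01]}, {"hand": 0, "delta_pos": [2, -35, 20], "twist": [0, 0, -0.01]}, {"hand": 0, "delta_pos": [2, -38, 20], "twist": [0, 0, -0.01]}, {"hand": 0, "delta_pos": [2, -38, 15], "twist": [0, 0, -0.01]}, {"hand": 0, "delta_pos": [2, -38, 10], "twist": [0, 0, -0.01]}]'

```text
clock: 17.65
tcp_pos: [0.4684, -0.0487, 0.4471]
ee_rot: [0.728, 0.685, 0.001, -0.004]
wrist_force: [0.4, 0.2, -1.5]
gripper_width: 0.0339
```

Emit:
servo_tool --plan '[{"hand": 0, "delta_pos": [8, -38, 5], "twist": [0, 0, 0]}, {"hand": 0, "delta_pos": [10, -38, 0], "twist": [0, 0, 0]}, {"hand": 0, "delta_pos": [10, -35, 0], "twist": [0, 0, 0]}, {"hand": 0, "delta_pos": [10, -30, 0], "twist": [0, 0, 0]}, {"hand": 0, "delta_pos": [0, 0, 0], "twist": [0, 0, 0]}]'

```text
clock: 18.07
tcp_pos: [0.5024, -0.2055, 0.457]
ee_rot: [0.732, 0.681, 0.002, 0.001]
wrist_force: [0.4, -0.8, -1.5]
gripper_width: 0.0335
```

```bash
python3 goto.py 0.520 -0.187 0.376 85; python3 look.py w16.png
```

```text
delta [ 17.6  18.5 -81. ] twist [-0.001  0.005 -0.014] w 0.0335 clock 18.0667
tcp [ 0.5017 -0.203   0.4565] phi 85.90466601912792 q [ 0.7319  0.6814  0.0023 -0.0006] j [ 0.1219  0.3028  0.228   1.9783 -0.0943  0.8691  1.9001] w 0.0335251465527604
W (array([ 0.5752, -0.2078]), np.float32(-4.9350276), (0.11371230334043503, 0.13507039844989777), array([319.8661, 219.6548]), np.uint64(0)) move mm [73.5051 -4.8291]
T (array([0.4545, 0.3054]), np.float32(177.0722)) [214.9608 234.902 ]
T (array([0.5888, 0.3127]), np.float32(-9.954264)) [215.34 196.5 ]
```

View pics/w16.png

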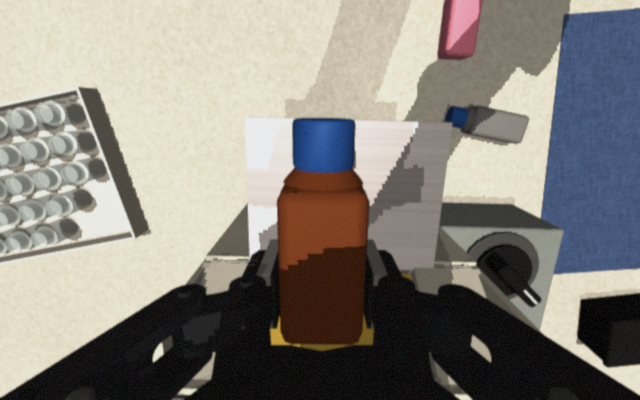

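```bash
python3 - <<'E'
from h import *
KT=T_cam('wrist')
f=lambda u,v:ray('wrist',(u,v),.2,KT)
a,b=f(246,118),f(452.5,122)
d=(b-a)[:2]/np.linalg.norm((b-a)[:2]);x=np.array([d[1],-d[0]]);m=(a+b)[:2]/2
print(np.linalg.norm(a-b),'yaw',np.degrees(np.arctan2(x[1],x[0])),'mid',m+.055*x,'mouth',m+.11*x)
for p in[(250,259),(440,263)]: q=f(*p);print(q,(q[:2]-m)@x)
E
```

```text
0.1391490415468692 yaw -4.974543286488284 mid [ 0.49569073 -0.18047017] mouth [ 0.55048357 -0.1852394 ]
[ 0.53761651 -0.25532974  0.2       ] 0.10325916042391466
[ 0.55115092 -0.11183022  0.2       ] 0.1042993007298848
```

Emit:
servo_tool --plan '[{"hand": 0, "delta_pos": [8, 10, -10], "twist": [0, 0, -0.01]}, {"hand": 0, "delta_pos": [7, 10, -25], "twist": [0, 0, 0]}, {"hand": 0, "delta_pos": [2, 0, -20], "twist": [0, 0, 0]}, {"hand": 0, "delta_pos": [0, 0, 0], "twist": [0, 0, 0]}, {"hand": 0, "delta_pos": [0, 0, 0], "twist": [0, 0, 0]}]'

```text
clock: 18.58
tcp_pos: [0.5169, -0.172, 0.3991]
ee_rot: [0.732, 0.682, 0.004, -0.005]
wrist_force: [-0.2, 0.0, -0.1]
gripper_width: 0.0336
```

```bash
python3 goto.py 0.516 -0.184 0.376 85
```

```text
delta [ -0.9 -12.  -23.1] twist [-0.012 -0.002 -0.017] w 0.0336 clock 18.5833
```

Emit:
servo_tool --plan '[{"hand": 0, "delta_pos": [-1, -8, -8], "twist": [-0.006, 0, -0.01]}, {"hand": 0, "delta_pos": [0, -4, -8], "twist": [-0.003, 0, 0]}, {"hand": 0, "delta_pos": [0, 0, -4], "twist": [0, 0, 0]}, {"hand": 0, "delta_pos": [0, 0, -2], "twist": [0, 0, 0]}, {"hand": 0, "delta_pos": [0, 0, 0], "twist": [0, 0, 0]}]'

```text
clock: 19.0
tcp_pos: [0.5153, -0.1837, 0.3777]
ee_rot: [0.735, 0.679, 0.001, -0.001]
wrist_force: [-0.1, -0.2, -1.5]
gripper_width: 0.0337
```

```bash
python3 goto.py 0.516 -0.184 0.3755 85
```

```text
delta [ 0.7 -0.3 -2.2] twist [-0.002  0.001 -0.008] w 0.0337 clock 19.0
```

Emit:
servo_tool --plan '[{"hand": 0, "delta_pos": [0, 0, -4], "twist": [0, 0, 0]}, {"hand": 0, "delta_pos": [0, 0, 0], "twist": [0, 0, 0]}, {"hand": 65, "delta_pos": [0, 0, 0], "twist": [0, 0, 0]}, {"hand": 65, "delta_pos": [0, 0, 0], "twist": [0, 0, 0]}, {"hand": 65, "delta_pos": [0, 0, 0], "twist": [0, 0, 0]}]'

```text
clock: 19.42
tcp_pos: [0.5165, -0.1853, 0.3768]
ee_rot: [0.735, 0.678, 0.003, 0.002]
wrist_force: [-0.3, -0.8, -0.1]
gripper_width: 0.0557
```

Emit:
servo_tool --plan '[{"hand": 65, "delta_pos": [0, 0, 25], "twist": [0, 0, 0]}, {"hand": 65, "delta_pos": [0, 0, 30], "twist": [0, 0, 0]}, {"hand": 65, "delta_pos": [-35, 3, 10], "twist": [0, 0, 0]}, {"hand": 0, "delta_pos": [-38, 3, 0], "twist": [0, 0, 0]}, {"hand": 0, "delta_pos": [-26, 2, 0], "twist": [0, 0, 0]}]'

```text
clock: 19.83
tcp_pos: [0.4213, -0.1765, 0.4438]
ee_rot: [0.734, 0.679, 0.004, 0.005]
wrist_force: [-0.6, 1.0, 0.2]
gripper_width: 0.0322
```

```bash
python3 goto.py 0.415 -0.177 0.380 85;python3 look.py w17.png;python3 - <<'E'
from h import *
im=cv2.imread('pics/t_w17.png')
for q in bottles('top',im,T_cam('top'),60,.2): print(q[:3])
E
```

```text
delta [ -6.3  -0.5 -63.8] twist [ 0.001  0.013 -0.01 ] w 0.0322 clock 19.8333
tcp [ 0.4161 -0.1764  0.443 ] phi 85.45113620127427 q [0.7346 0.6785 0.0026 0.0017] j [ 0.0997  0.1953  0.2362  2.169  -0.069   0.7782  1.8718] w 0.024942827263768876
W (array([ 0.6437, -0.1941]), np.float32(-5.5368547), (0.06379136443138123, 0.07152947783470154), array([321.3545, 327.1587]), np.uint64(0)) move mm [227.584  -17.6219]
T (array([0.4545, 0.3052]), np.float32(177.0722)) [214.9804 234.902 ]
T (array([ 0.5371, -0.2113]), np.float32(-0.08530724)) [366.0784 213.098 ]
T (array([0.5888, 0.3127]), np.float32(-9.692558)) [215.2653 196.6327]
(array([0.43848756, 0.24961814]), np.float32(177.07224), (0.026969948783516884, 0.05697692558169365))
(array([ 0.50791574, -0.18469204]), np.float32(-0.0852625), (0.02907874621450901, 0.05869901552796364))
(array([0.55140269, 0.2559256 ]), np.float32(-9.692639), (0.027072692289948463, 0.05672471970319748))
```

View pics/w17.png

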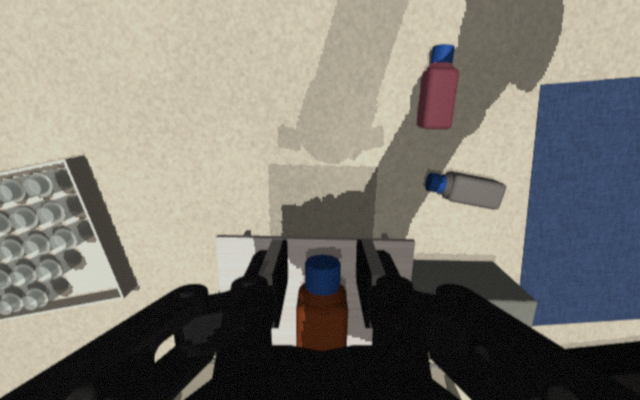

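View pics/t_w17.png

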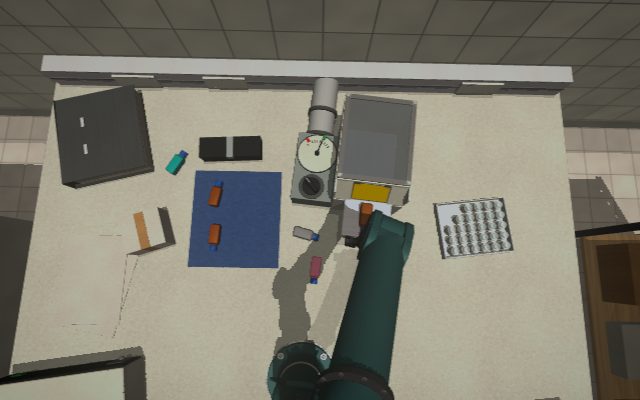

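Emit:
servo_tool --plan '[{"hand": 0, "delta_pos": [-2, 0, -28], "twist": [0, 0.01, -0.005]}, {"hand": 0, "delta_pos": [-2, 0, -20], "twist": [0, 0.005, 0]}, {"hand": 0, "delta_pos": [0, 0, -12], "twist": [0, 0, 0]}, {"hand": 0, "delta_pos": [0, 0, 0], "twist": [0, 0, 0]}]'

```text
clock: 20.27
tcp_pos: [0.4155, -0.1768, 0.3838]
ee_rot: [0.736, 0.677, 0.001, 0.002]
wrist_force: [0.5, 0.5, 0.2]
gripper_width: -0.0002
```

Emit:
servo_tool --plan '[{"hand": 0, "delta_pos": [10, -1, -3], "twist": [0, 0.01, 0]}, {"hand": 0, "delta_pos": [15, -1.3, -2], "twist": [0, 0, 0]}, {"hand": 0, "delta_pos": [15, -1.3, 0], "twist": [0, 0, 0]}, {"hand": 0, "delta_pos": [15, -1.3, 0], "twist": [0, 0, 0]}, {"hand": 0, "delta_pos": [15, -1.3, 0], "twist": [0, 0, 0]}]'

```text
clock: 20.68
tcp_pos: [0.489, -0.1834, 0.3791]
ee_rot: [0.737, 0.676, -0.005, -0.004]
wrist_force: [-1.4, 0.6, 0.6]
gripper_width: -0.0003
```

```bash
python3 goto.py 0.548 -0.188 0.381 85; python3 look.py w18.png
```

```text
delta [59.  -4.6  1.9] twist [ 0.    -0.013 -0.002] w -0.0003 clock 20.6833
tcp [ 0.4929 -0.1834  0.3797] phi 85.18751657961393 q [ 0.7362  0.6768 -0.0032 -0.0016] j [ 0.1058  0.3842  0.2123  2.0838 -0.118   0.6908  1.8815] w 0.00021086441312456367
T (array([0.4545, 0.3054]), np.float32(177.0722)) [214.9608 234.902 ]
T (array([0.5888, 0.3127]), np.float32(-9.954264)) [215.2653 196.6531]
```

View pics/w18.png

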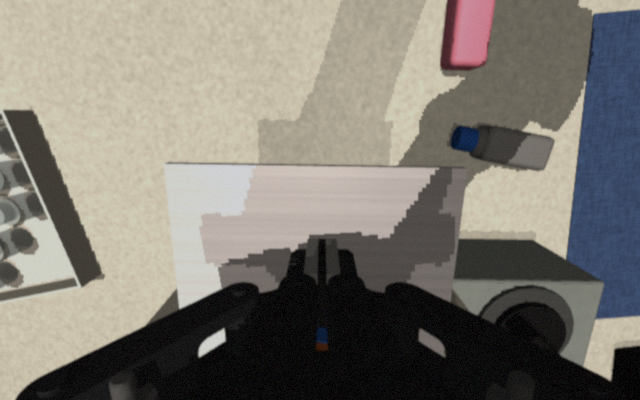

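Emit:
servo_tool --plan '[{"hand": 0, "delta_pos": [15, -1.3, 0], "twist": [0, 0, 0]}, {"hand": 0, "delta_pos": [15, -1.3, 0], "twist": [0, 0, 0]}, {"hand": 0, "delta_pos": [15, -1.3, 0], "twist": [0, 0, 0]}, {"hand": 0, "delta_pos": [12, -1, 0], "twist": [0, 0, 0]}, {"hand": 0, "delta_pos": [0, 0, 0], "twist": [0, 0, 0]}]'

```text
clock: 21.2
tcp_pos: [0.5475, -0.1884, 0.3801]
ee_rot: [0.736, 0.677, -0.007, -0.006]
wrist_force: [-0.2, 0.3, 0.4]
gripper_width: 0.0001
```

```bash
python3 goto.py 0.548 -0.188 0.381 85; python3 look.py w19.png
```

```text
delta [0.5 0.4 0.9] twist [-0.    -0.018 -0.003] w 0.0001 clock 21.2
tcp [ 0.5463 -0.1884  0.3799] phi 85.12694562974833 q [ 0.7365  0.6764 -0.0071 -0.0068] j [ 0.0973  0.4476  0.2106  1.9694 -0.1248  0.7563  1.8661] w 5.9677207586670826e-05
T (array([0.4545, 0.3054]), np.float32(177.0722)) [214.9608 234.902 ]
T (array([0.5888, 0.3127]), np.float32(-9.954264)) [215.32 196.5 ]
```

View pics/w19.png

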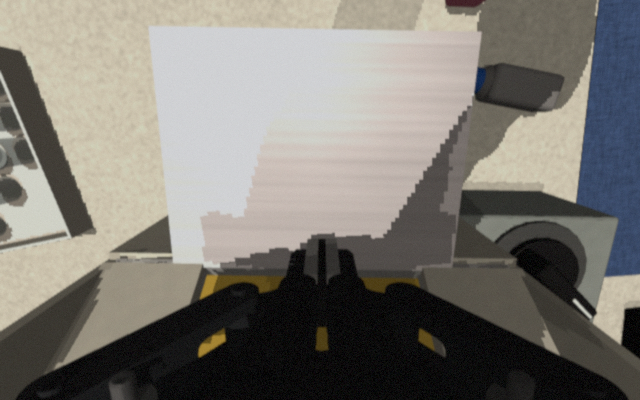

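The second bottle is in: only the yellow flap shows between the fingers. I'll retreat and go for the bottle at about (0.456,0.305).

Emit:
servo_tool --plan '[{"hand": 0, "delta_pos": [-30, 3, 0], "twist": [0, 0, 0]}, {"hand": 0, "delta_pos": [-30, 3, 15], "twist": [0, 0, 0]}, {"hand": 60, "delta_pos": [-20, 15, 25], "twist": [0, 0, 0]}, {"hand": 60, "delta_pos": [0, 30, 20], "twist": [0, 0, 0]}, {"hand": 60, "delta_pos": [0, 38, 0], "twist": [0, 0, 0]}]'

```text
clock: 21.72
tcp_pos: [0.4571, -0.1052, 0.4399]
ee_rot: [0.742, 0.67, -0.01, -0.008]
wrist_force: [1.2, 0.9, 0.2]
gripper_width: 0.0359
```

```bash
python3 look.py w20.png; python3 -c "
from h import *
im=cv2.imread('pics/t_w20.png');a=cv2.resize(im[80:260,280:430],None,fx=3,fy=3);cv2.imwrite('pics/c20.png',a)"
```

```text
tcp [ 0.4563 -0.0965  0.4381] phi 84.77156794992034 q [ 0.7385  0.674  -0.0103 -0.0124] j [-0.062   0.2288  0.2073  2.1369 -0.0642  0.814   1.6652] w 0.04325158794550357
T (array([0.4545, 0.3054]), np.float32(177.0722)) [214.9608 234.902 ]
T (array([0.5888, 0.3127]), np.float32(-9.692558)) [215.2653 196.6327]
```

View pics/c20.png

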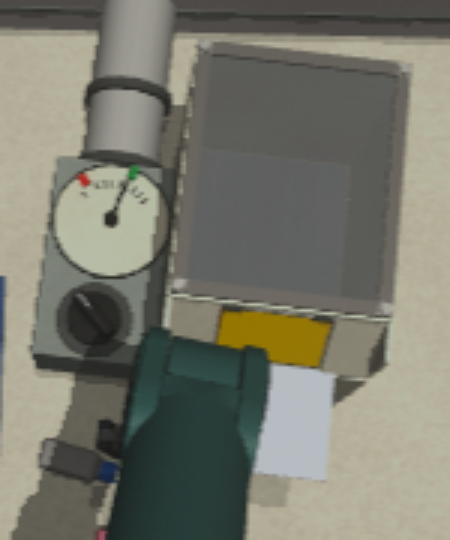

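Emit:
servo_tool --plan '[{"hand": 85, "delta_pos": [2, 38, 0], "twist": [0, -0.01, 0.01]}, {"hand": 85, "delta_pos": [2, 38, 0], "twist": [0, -0.01, 0.01]}, {"hand": 85, "delta_pos": [2, 38, 0], "twist": [0, 0, 0.01]}, {"hand": 85, "delta_pos": [2, 38, 0], "twist": [0, 0, 0.01]}, {"hand": 85, "delta_pos": [0, 38, 0], "twist": [0, 0, 0]}]'

```text
clock: 22.23
tcp_pos: [0.4593, 0.0864, 0.4384]
ee_rot: [0.73, 0.683, -0.005, -0.003]
wrist_force: [0.8, 0.4, 0.1]
gripper_width: 0.0724
```

Emit:
servo_tool --plan '[{"hand": 85, "delta_pos": [0, 38, -10], "twist": [0, 0, 0]}, {"hand": 85, "delta_pos": [0, 38, -15], "twist": [0, 0, 0]}, {"hand": 85, "delta_pos": [0, 38, -15], "twist": [0, 0, 0]}, {"hand": 85, "delta_pos": [0, 38, -15], "twist": [0, 0, 0]}, {"hand": 85, "delta_pos": [0, 35, -20], "twist": [0, 0, 0]}]'

```text
clock: 22.65
tcp_pos: [0.4572, 0.2784, 0.3651]
ee_rot: [0.731, 0.682, -0.001, -0.001]
wrist_force: [1.4, 0.7, 0.3]
gripper_width: 0.0724
```

Emit:
servo_tool --plan '[{"hand": 85, "delta_pos": [0, 20, -30], "twist": [0, 0, 0]}, {"hand": 85, "delta_pos": [0, 0, -30], "twist": [0, 0, 0]}, {"hand": 85, "delta_pos": [0, 0, -15], "twist": [0, 0, 0]}, {"hand": 85, "delta_pos": [0, 0, 0], "twist": [0, 0, 0]}]'

```text
clock: 22.98
tcp_pos: [0.4536, 0.3085, 0.2843]
ee_rot: [0.726, 0.688, 0.0, -0.003]
wrist_force: [0.1, 0.1, 1.0]
gripper_width: 0.0728
```

```bash
python3 look.py w21.png; python3 goto.py 0.462 0.304 0.175 88
```

```text
tcp [0.4538 0.308  0.2853] phi 86.92328903194758 q [ 0.7258  0.6879  0.0005 -0.0027] j [-0.6917  0.545   0.0192  2.0959 -0.0323  0.5005  0.8702] w 0.07224660447816098
W (array([0.5627, 0.3211]), np.float32(86.76324), (0.032636724412441254, 0.01586390659213066), array([341.51, 342.17]), np.uint64(0)) move mm [108.9479  13.0895]
W (array([0.4597, 0.3103]), np.float32(176.66872), (0.032078057527542114, 0.06153934821486473), array([324.5485, 218.0485]), np.uint64(5)) move mm [5.9618 2.2875]
T (array([0.5894, 0.3125]), np.float32(-9.692492)) [215.4583 196.3958]
delta [   7.4   -3.8 -111.7] twist [-0.006 -0.001  0.02 ] w 0.0727 clock 23.0833
```

View pics/w21.png

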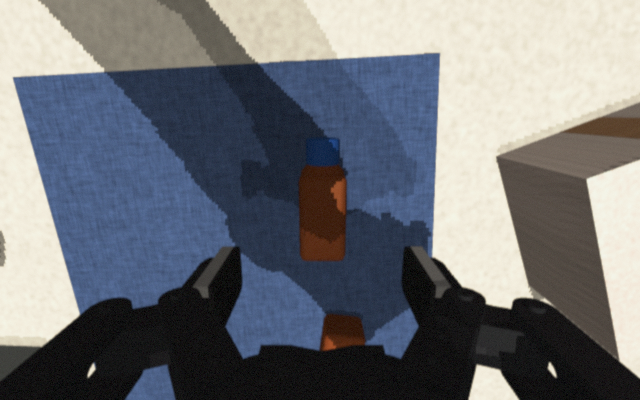

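Emit:
servo_tool --plan '[{"hand": 85, "delta_pos": [3, 0, -35], "twist": [-0.003, 0, 0]}, {"hand": 85, "delta_pos": [3, 0, -35], "twist": [-0.003, 0, 0]}, {"hand": 85, "delta_pos": [0, 0, -20], "twist": [0, 0, 0]}, {"hand": 85, "delta_pos": [0, 0, 0], "twist": [0, 0, 0]}, {"hand": 85, "delta_pos": [0, 0, 0], "twist": [0, 0, 0]}]'

```text
clock: 23.5
tcp_pos: [0.4662, 0.3054, 0.2034]
ee_rot: [0.729, 0.685, 0.008, 0.002]
wrist_force: [0.5, 0.0, 0.5]
gripper_width: 0.0728
```

```bash
python3 goto.py 0.460 0.309 0.175 87
```

```text
delta [ -6.2   3.6 -28.4] twist [-0.008  0.015  0.009] w 0.0728 clock 23.5
```

Emit:
servo_tool --plan '[{"hand": 85, "delta_pos": [-4, 3, -15], "twist": [-0.006, 0.012, 0]}, {"hand": 85, "delta_pos": [-1, 0, -12], "twist": [0, 0, 0]}, {"hand": 85, "delta_pos": [0, 0, -4], "twist": [0, 0, 0]}, {"hand": 85, "delta_pos": [0, 0, 0], "twist": [0, 0, 0]}]'

```text
clock: 23.83
tcp_pos: [0.4632, 0.3086, 0.1758]
ee_rot: [0.729, 0.684, 0.006, 0.001]
wrist_force: [0.7, -0.1, 0.6]
gripper_width: 0.0728
```

```bash
python3 goto.py 0.460 0.309 0.175 87
```

```text
delta [-3.2  0.4 -0.8] twist [-0.007  0.01   0.012] w 0.0728 clock 23.8333
```

Emit:
servo_tool --plan '[{"hand": 0, "delta_pos": [0, 0, 0], "twist": [0, 0, 0]}, {"hand": 0, "delta_pos": [0, 0, 0], "twist": [0, 0, 0]}, {"hand": 0, "delta_pos": [0, 0, 0], "twist": [0, 0, 0]}, {"hand": 0, "delta_pos": [0, 0, 0], "twist": [0, 0, 0]}, {"hand": 0, "delta_pos": [0, 0, 0], "twist": [0, 0, 0]}]'

```text
clock: 24.25
tcp_pos: [0.4634, 0.3092, 0.1772]
ee_rot: [0.729, 0.684, 0.007, 0.001]
wrist_force: [-0.1, -0.4, -0.6]
gripper_width: 0.0334
```

Emit:
servo_tool --plan '[{"hand": 0, "delta_pos": [0, 0, 30], "twist": [0, 0.005, 0]}, {"hand": 0, "delta_pos": [0, 0, 40], "twist": [0, 0, 0]}, {"hand": 0, "delta_pos": [0, 0, 40], "twist": [0, 0, 0]}, {"hand": 0, "delta_pos": [0, -20, 35], "twist": [0, 0, 0]}, {"hand": 0, "delta_pos": [2, -35, 30], "twist": [0, 0, 0]}]'

```text
clock: 24.67
tcp_pos: [0.4614, 0.2609, 0.3493]
ee_rot: [0.725, 0.689, -0.0, -0.003]
wrist_force: [1.9, -0.4, -1.4]
gripper_width: 0.0333
```

Emit:
servo_tool --plan '[{"hand": 0, "delta_pos": [2, -38, 25], "twist": [0, 0, 0]}, {"hand": 0, "delta_pos": [2, -38, 20], "twist": [0, 0, 0]}, {"hand": 0, "delta_pos": [2, -38, 20], "twist": [0, 0, 0]}, {"hand": 0, "delta_pos": [2, -38, 15], "twist": [0, 0, 0]}, {"hand": 0, "delta_pos": [2, -38, 10], "twist": [0, 0, 0]}]'

```text
clock: 25.08
tcp_pos: [0.4694, 0.0744, 0.4446]
ee_rot: [0.722, 0.692, 0.006, -0.002]
wrist_force: [1.2, 0.0, -0.5]
gripper_width: 0.0339
```

Emit:
servo_tool --plan '[{"hand": 0, "delta_pos": [2, -38, 5], "twist": [0, 0, 0]}, {"hand": 0, "delta_pos": [5, -38, 0], "twist": [0, 0, 0]}, {"hand": 0, "delta_pos": [5, -38, 0], "twist": [0, 0, 0]}, {"hand": 0, "delta_pos": [5, -38, 0], "twist": [0, 0, 0]}, {"hand": 0, "delta_pos": [5, -38, 0], "twist": [0, 0, 0]}]'

```text
clock: 25.5
tcp_pos: [0.4878, -0.1251, 0.4545]
ee_rot: [0.721, 0.693, 0.01, 0.0]
wrist_force: [2.0, 0.4, -1.5]
gripper_width: 0.0334
```

```bash
python3 goto.py 0.513 -0.184 0.376 85; python3 look.py w22.png
```

```text
delta [ 25.2 -58.9 -78.5] twist [-0.013  0.016 -0.047] w 0.0334 clock 25.5
tcp [ 0.4879 -0.1343  0.4551] phi 87.04779322292907 q [0.7251 0.6886 0.0085 0.0042] j [ 0.0305  0.2518  0.1841  2.0525 -0.0747  0.8263  1.7781] w 0.03340259256860155
W (array([ 0.5655, -0.1277]), np.float32(175.64476), (0.09737414866685867, 0.11886639893054962), array([314.303, 220.037]), np.uint64(166)) move mm [77.5539  6.6428]
T (array([0.5888, 0.3127]), np.float32(-9.692558)) [215.32 196.48]
```

View pics/w22.png

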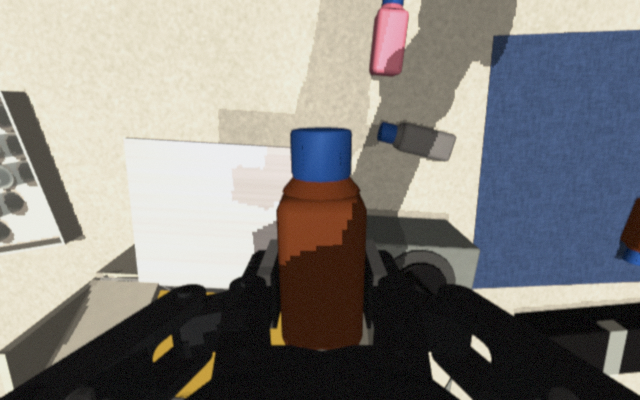

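Emit:
servo_tool --plan '[{"hand": 0, "delta_pos": [13, -25, 0], "twist": [-0.006, 0.008, -0.02]}, {"hand": 0, "delta_pos": [12, -25, -10], "twist": [-0.006, 0.008, -0.02]}, {"hand": 0, "delta_pos": [0, -10, -25], "twist": [0, 0, 0]}, {"hand": 0, "delta_pos": [0, 0, -15], "twist": [0, 0, 0]}, {"hand": 0, "delta_pos": [0, 0, 0], "twist": [0, 0, 0]}]'

```text
clock: 26.02
tcp_pos: [0.512, -0.1947, 0.404]
ee_rot: [0.741, 0.671, -0.0, 0.002]
wrist_force: [-0.2, 0.1, -1.2]
gripper_width: 0.0336
```

```bash
python3 goto.py 0.514 -0.184 0.377 85
```

```text
delta [  2.   10.7 -27. ] twist [0.004 0.003 0.012] w 0.0336 clock 26.0167
```

Emit:
servo_tool --plan '[{"hand": 0, "delta_pos": [1, 8, -8], "twist": [0.003, 0, 0.01]}, {"hand": 0, "delta_pos": [0, 3, -10], "twist": [0, 0, 0]}, {"hand": 0, "delta_pos": [0, 0, -6], "twist": [0, 0, 0]}, {"hand": 0, "delta_pos": [0, 0, -3], "twist": [0, 0, 0]}, {"hand": 0, "delta_pos": [0, 0, 0], "twist": [0, 0, 0]}]'

```text
clock: 26.43
tcp_pos: [0.5131, -0.18, 0.3769]
ee_rot: [0.736, 0.677, 0.001, 0.001]
wrist_force: [0.1, -0.1, -0.4]
gripper_width: 0.0337
```

```bash
python3 goto.py 0.514 -0.184 0.377 85
```

```text
delta [ 0.9 -4.   0.1] twist [-0.     0.004 -0.003] w 0.0337 clock 26.4333
```

Emit:
servo_tool --plan '[{"hand": 0, "delta_pos": [0, -4, 0], "twist": [0, 0, 0]}, {"hand": 0, "delta_pos": [0, 0, 0], "twist": [0, 0, 0]}, {"hand": 65, "delta_pos": [0, 0, 0], "twist": [0, 0, 0]}, {"hand": 65, "delta_pos": [0, 0, 0], "twist": [0, 0, 0]}, {"hand": 65, "delta_pos": [0, 0, 0], "twist": [0, 0, 0]}]'

```text
clock: 26.85
tcp_pos: [0.5137, -0.183, 0.3781]
ee_rot: [0.735, 0.678, 0.003, 0.002]
wrist_force: [0.7, -0.2, 0.4]
gripper_width: 0.0554
```

Emit:
servo_tool --plan '[{"hand": 65, "delta_pos": [0, 0, 25], "twist": [0, 0, 0]}, {"hand": 65, "delta_pos": [0, 0, 30], "twist": [0, 0, 0]}, {"hand": 65, "delta_pos": [-35, 3, 10], "twist": [0, 0, 0]}, {"hand": 0, "delta_pos": [-38, 3, 0], "twist": [0, 0, 0]}, {"hand": 0, "delta_pos": [-26, 2, 0], "twist": [0, 0, 0]}]'

```text
clock: 27.27
tcp_pos: [0.4185, -0.1743, 0.4458]
ee_rot: [0.734, 0.679, 0.004, 0.005]
wrist_force: [1.0, -0.7, 0.3]
gripper_width: 0.0322
```

```bash
python3 goto.py 0.415 -0.177 0.380 85;python3 look.py w23.png;python3 - <<'E'
from h import *
im=cv2.imread('pics/t_w23.png')
for q in bottles('top',im,T_cam('top'),60,.2): print(q[:3])
E
```

```text
delta [ -3.5  -2.7 -65.8] twist [ 0.002  0.013 -0.01 ] w 0.0322 clock 27.2667
tcp [ 0.4134 -0.1743  0.445 ] phi 85.41964893952982 q [0.7348 0.6783 0.0025 0.0022] j [ 0.1108  0.1872  0.2185  2.1725 -0.0607  0.7809  1.8593] w 0.024828349274771493
W (array([ 0.6366, -0.1929]), np.float32(-10.792747), (0.06528797745704651, 0.08278261125087738), array([317.4826, 324.4776]), np.uint64(0)) move mm [223.2044 -18.5813]
T (array([ 0.5372, -0.2095]), np.float32(-0.056842193)) [365.4528 213.2642]
T (array([0.5888, 0.3127]), np.float32(-9.692558)) [215.34 196.48]
(array([ 0.50798446, -0.18324365]), np.float32(-0.056812257), (0.031970005482435226, 0.05893976241350174))
(array([0.55140269, 0.2559256 ]), np.float32(-9.692639), (0.027072692289948463, 0.05672471970319748))
```

View pics/w23.png

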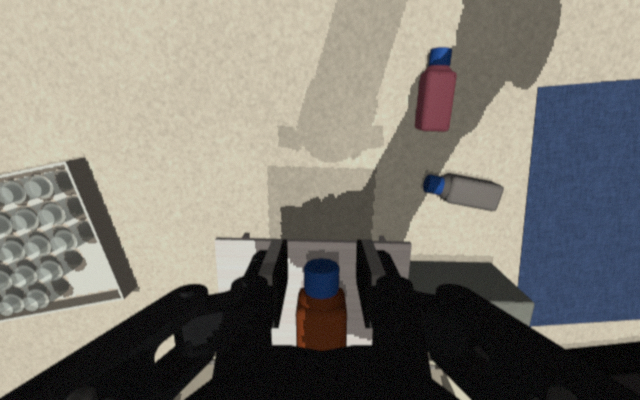

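Bottle three is on the shelf and aligned. Lower and push as before.

Emit:
servo_tool --plan '[{"hand": 0, "delta_pos": [-1, 0, -28], "twist": [0, 0.01, -0.005]}, {"hand": 0, "delta_pos": [0, -1, -22], "twist": [0, 0.005, 0]}, {"hand": 0, "delta_pos": [0, 0, -12], "twist": [0, 0, 0]}, {"hand": 0, "delta_pos": [0, 0, 0], "twist": [0, 0, 0]}]'

```text
clock: 27.7
tcp_pos: [0.4159, -0.1759, 0.3842]
ee_rot: [0.737, 0.676, 0.001, 0.003]
wrist_force: [0.2, -0.0, 0.4]
gripper_width: 0.0001
```

Emit:
servo_tool --plan '[{"hand": 0, "delta_pos": [10, -1, -3], "twist": [0, 0.01, 0]}, {"hand": 0, "delta_pos": [15, -1.3, -2], "twist": [0, 0, 0]}, {"hand": 0, "delta_pos": [15, -1.3, 0], "twist": [0, 0, 0]}, {"hand": 0, "delta_pos": [15, -1.3, 0], "twist": [0, 0, 0]}, {"hand": 0, "delta_pos": [15, -1.3, 0], "twist": [0, 0, 0]}]'

```text
clock: 28.12
tcp_pos: [0.4896, -0.1826, 0.38]
ee_rot: [0.737, 0.676, -0.004, -0.003]
wrist_force: [-2.0, 0.3, -0.1]
gripper_width: -0.0002
```

Emit:
servo_tool --plan '[{"hand": 0, "delta_pos": [15, -1.3, 0], "twist": [0, 0, 0]}, {"hand": 0, "delta_pos": [15, -1.3, 0], "twist": [0, 0, 0]}, {"hand": 0, "delta_pos": [15, -1.3, 0], "twist": [0, 0, 0]}, {"hand": 0, "delta_pos": [12, -1, 0], "twist": [0, 0, 0]}, {"hand": 0, "delta_pos": [0, 0, 0], "twist": [0, 0, 0]}]'

```text
clock: 28.53
tcp_pos: [0.5577, -0.1873, 0.3829]
ee_rot: [0.736, 0.677, -0.003, -0.001]
wrist_force: [0.3, 0.5, 0.8]
gripper_width: -0.0001
```

```bash
python3 goto.py 0.548 -0.188 0.381 85; python3 look.py w24.png
```

```text
delta [-9.7 -0.7 -1.9] twist [ 0.003 -0.006 -0.004] w -0.0001 clock 28.5333
tcp [ 0.5567 -0.1873  0.3828] phi 85.20476550793352 q [ 0.7361  0.6769 -0.0037 -0.0015] j [ 0.1044  0.4519  0.1936  1.9495 -0.1158  0.7573  1.8508] w 8.187436246711437e-06
T (array([0.5888, 0.3127]), np.float32(-9.692558)) [215.34 196.48]
```

View pics/w24.png

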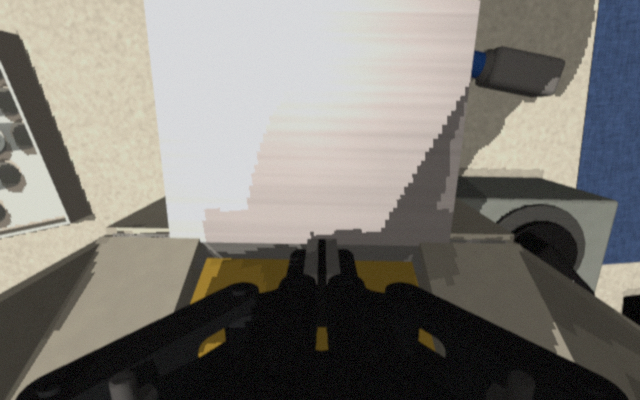

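Bottle three is in. Retreat and go to the last one, at about (0.592,0.315).

Emit:
servo_tool --plan '[{"hand": 0, "delta_pos": [-35, 3, 0], "twist": [0, 0, 0]}, {"hand": 0, "delta_pos": [-35, 3, 15], "twist": [0, 0, 0]}, {"hand": 60, "delta_pos": [-20, 15, 25], "twist": [0, 0, 0]}, {"hand": 60, "delta_pos": [0, 30, 20], "twist": [0, 0, 0]}, {"hand": 60, "delta_pos": [0, 38, 0], "twist": [0, 0, 0]}]'

```text
clock: 29.05
tcp_pos: [0.4586, -0.1041, 0.4433]
ee_rot: [0.742, 0.67, -0.007, -0.002]
wrist_force: [2.2, 0.6, -0.0]
gripper_width: 0.0357
```

```bash
python3 look.py w25.png; python3 -c "
from h import *
im=cv2.imread('pics/t_w25.png');a=cv2.resize(im[80:260,170:430],None,fx=3,fy=3);cv2.imwrite('pics/c25.png',a)"
```

```text
tcp [ 0.4579 -0.0954  0.4416] phi 84.87005974521115 q [ 0.738   0.6747 -0.0066 -0.0064] j [-0.0502  0.2227  0.1885  2.1334 -0.0547  0.8083  1.6535] w 0.042927322343552746
T (array([0.5888, 0.3127]), np.float32(-9.692558)) [215.2653 196.6327]
```

View pics/c25.png

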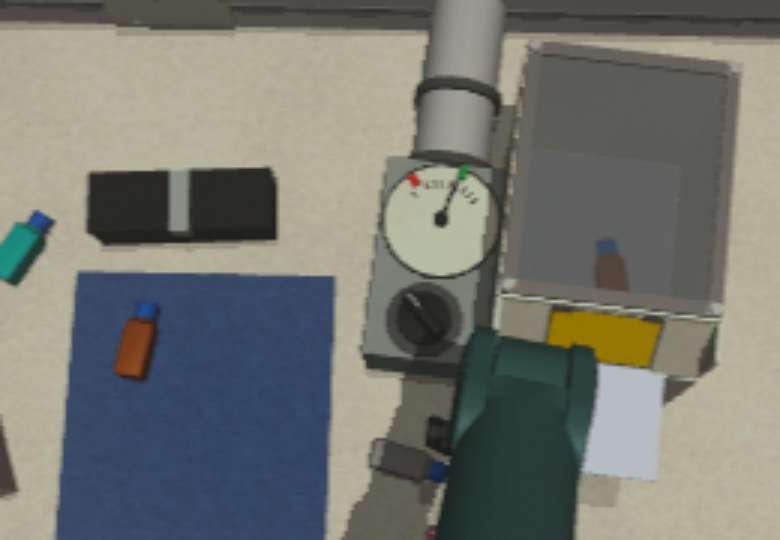

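Through the lid a bottle lies inside the box, behind the flap; flap shut, pointer at green.

Emit:
servo_tool --plan '[{"hand": 85, "delta_pos": [12, 37, 0], "twist": [0, 0, 0]}, {"hand": 85, "delta_pos": [12, 37, 0], "twist": [0, 0, -0.01]}, {"hand": 85, "delta_pos": [12, 37, 0], "twist": [0, 0, -0.01]}, {"hand": 85, "delta_pos": [12, 37, 0], "twist": [0, 0, -0.01]}, {"hand": 85, "delta_pos": [12, 37, -10], "twist": [0, 0, -0.01]}]'

```text
clock: 29.57
tcp_pos: [0.5135, 0.082, 0.434]
ee_rot: [0.757, 0.653, -0.008, -0.004]
wrist_force: [0.2, -0.5, 0.5]
gripper_width: 0.0728
```

Emit:
servo_tool --plan '[{"hand": 85, "delta_pos": [12, 37, -10], "twist": [0, 0, -0.01]}, {"hand": 85, "delta_pos": [12, 37, -15], "twist": [0, 0, 0]}, {"hand": 85, "delta_pos": [12, 37, -15], "twist": [0, 0, 0]}, {"hand": 85, "delta_pos": [12, 37, -15], "twist": [0, 0, 0]}, {"hand": 85, "delta_pos": [12, 37, -20], "twist": [0, 0, 0]}]'

```text
clock: 29.98
tcp_pos: [0.573, 0.2675, 0.3616]
ee_rot: [0.762, 0.648, -0.006, -0.002]
wrist_force: [0.4, -0.5, -0.3]
gripper_width: 0.0728
```

Emit:
servo_tool --plan '[{"hand": 85, "delta_pos": [8, 22, -25], "twist": [0, 0, 0]}, {"hand": 85, "delta_pos": [3, 5, -30], "twist": [0, 0, 0]}, {"hand": 85, "delta_pos": [0, 0, -15], "twist": [0, 0, 0]}, {"hand": 85, "delta_pos": [0, 0, 0], "twist": [0, 0, 0]}]'

```text
clock: 30.32
tcp_pos: [0.5833, 0.3066, 0.2849]
ee_rot: [0.757, 0.653, -0.004, -0.005]
wrist_force: [-0.2, -0.9, 0.5]
gripper_width: 0.0722
```

```bash
python3 look.py w26.png; python3 goto.py 0.592 0.315 0.175 81
```

```text
tcp [0.5834 0.3063 0.2859] phi 81.5408934631543 q [ 0.7573  0.653  -0.0041 -0.0046] j [-0.5923  0.6514  0.0614  1.8432 -0.0734  0.6588  0.9382] w 0.07245499534775601
W (array([0.61  , 0.2991]), np.float32(-11.693109), (0.031857680529356, 0.06540530174970627), array([318.5138, 244.8034]), np.uint64(219)) move mm [26.6126 -7.2431]
delta [   7.9    9.2 -112.6] twist [-0.003 -0.01  -0.008] w 0.0727 clock 30.4167
```

View pics/w26.png

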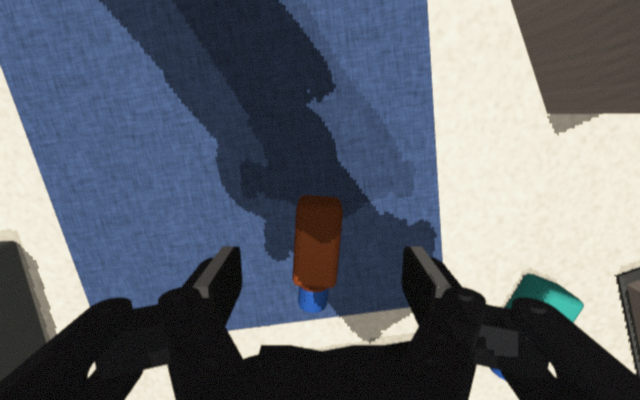

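The last bottle was knocked to (0.610,0.299), yaw -12°, so I'm adjusting to that.

Emit:
servo_tool --plan '[{"hand": 85, "delta_pos": [13, -4, -30], "twist": [-0.003, -0.01, -0.02]}, {"hand": 85, "delta_pos": [12, -4, -35], "twist": [0, 0, -0.02]}, {"hand": 85, "delta_pos": [0, 0, -20], "twist": [0, 0, 0]}, {"hand": 85, "delta_pos": [0, 0, 0], "twist": [0, 0, 0]}, {"hand": 85, "delta_pos": [0, 0, 0], "twist": [0, 0, 0]}]'

```text
clock: 30.83
tcp_pos: [0.6146, 0.2935, 0.2112]
ee_rot: [0.773, 0.634, 0.008, 0.004]
wrist_force: [0.2, 0.3, -0.7]
gripper_width: 0.0726
```

```bash
python3 look.py w27.png; python3 goto.py 0.609 0.3 0.175 79
```

```text
tcp [0.6144 0.2934 0.2115] phi 78.74998749236661 q [0.773  0.6344 0.0076 0.0036] j [-0.5582  0.7713  0.0682  1.8234 -0.085   0.5334  0.9376] w 0.07274244771805945
W (array([0.629 , 0.2941]), np.float32(71.8311), (0.027464600279927254, 0.015546344220638275), array([324.9749, 278.9832]), np.uint64(0)) move mm [14.6177  0.6418]
W (array([0.6021, 0.3005]), np.float32(-13.150647), (0.02865474484860897, 0.050207946449518204), array([331.0697, 226.4013]), np.uint64(0)) move mm [-12.3357   7.0402]
delta [ -5.3   6.  -36.9] twist [-0.005  0.017  0.004] w 0.0728 clock 30.9333
```

Emit:
servo_tool --plan '[{"hand": 85, "delta_pos": [-4, 5, -18], "twist": [-0.005, 0.012, 0]}, {"hand": 85, "delta_pos": [-1, 2, -16], "twist": [0, 0, 0]}, {"hand": 85, "delta_pos": [0, 0, -8], "twist": [0, 0, 0]}, {"hand": 85, "delta_pos": [0, 0, 0], "twist": [0, 0, 0]}]'

```text
clock: 31.27
tcp_pos: [0.6101, 0.303, 0.1734]
ee_rot: [0.773, 0.635, 0.006, 0.002]
wrist_force: [-0.4, 0.0, 0.1]
gripper_width: 0.0727
```

```bash
python3 goto.py 0.609 0.3 0.175 79
```

```text
delta [-1.1 -3.   1.6] twist [-0.005  0.012  0.003] w 0.0727 clock 31.2667
```

Emit:
servo_tool --plan '[{"hand": 0, "delta_pos": [0, -1, 2], "twist": [0, 0, 0]}, {"hand": 0, "delta_pos": [0, 0, 0], "twist": [0, 0, 0]}, {"hand": 0, "delta_pos": [0, 0, 0], "twist": [0, 0, 0]}, {"hand": 0, "delta_pos": [0, 0, 0], "twist": [0, 0, 0]}, {"hand": 0, "delta_pos": [0, 0, 0], "twist": [0, 0, 0]}]'

```text
clock: 31.68
tcp_pos: [0.6098, 0.302, 0.1756]
ee_rot: [0.772, 0.635, 0.006, 0.002]
wrist_force: [0.6, 0.1, -1.7]
gripper_width: 0.0333
```

Emit:
servo_tool --plan '[{"hand": 0, "delta_pos": [0, 0, 30], "twist": [0, 0.005, 0]}, {"hand": 0, "delta_pos": [0, 0, 40], "twist": [0, 0, 0]}, {"hand": 0, "delta_pos": [0, 0, 40], "twist": [0, 0, 0]}, {"hand": 0, "delta_pos": [-5, -20, 35], "twist": [0, 0, 0.01]}, {"hand": 0, "delta_pos": [-9, -35, 30], "twist": [0, 0, 0.01]}]'

```text
clock: 32.1
tcp_pos: [0.592, 0.2552, 0.3456]
ee_rot: [0.762, 0.647, -0.001, -0.003]
wrist_force: [0.4, -0.3, -0.6]
gripper_width: 0.0338
```

Emit:
servo_tool --plan '[{"hand": 0, "delta_pos": [-10, -37, 25], "twist": [0, 0, 0.01]}, {"hand": 0, "delta_pos": [-10, -37, 20], "twist": [0, 0, 0.01]}, {"hand": 0, "delta_pos": [-10, -37, 20], "twist": [0, 0, 0.01]}, {"hand": 0, "delta_pos": [-10, -37, 15], "twist": [0, 0, 0.01]}, {"hand": 0, "delta_pos": [-10, -37, 10], "twist": [0, 0, 0.01]}]'

```text
clock: 32.52
tcp_pos: [0.5419, 0.0749, 0.4413]
ee_rot: [0.742, 0.67, 0.006, -0.001]
wrist_force: [0.2, 0.4, -0.8]
gripper_width: 0.0334
```

Emit:
servo_tool --plan '[{"hand": 0, "delta_pos": [-10, -37, 5], "twist": [0, 0, 0.01]}, {"hand": 0, "delta_pos": [-10, -37, 0], "twist": [0, 0, 0.01]}, {"hand": 0, "delta_pos": [-10, -37, 0], "twist": [0, 0, 0.01]}, {"hand": 0, "delta_pos": [-10, -37, 0], "twist": [0, 0, 0.01]}, {"hand": 0, "delta_pos": [-10, -37, 0], "twist": [0, 0, 0]}]'

```text
clock: 32.93
tcp_pos: [0.487, -0.1189, 0.4522]
ee_rot: [0.727, 0.686, 0.011, 0.002]
wrist_force: [0.7, -0.4, -1.1]
gripper_width: 0.0333
```

```bash
python3 goto.py 0.487 -0.183 0.376 85; python3 look.py w28.png
```

```text
delta [ -0.  -64.1 -76.2] twist [-0.012  0.019 -0.029] w 0.0333 clock 32.9333
tcp [ 0.484  -0.128   0.4523] phi 85.93401683119133 q [0.7317 0.6816 0.0078 0.0036] j [ 0.0405  0.2473  0.1577  2.0651 -0.0643  0.8182  1.7367] w 0.03376076560047403
W (array([ 0.5781, -0.1304]), np.float32(-3.9811609), (0.08714806288480759, 0.0890844389796257), array([309.438 , 228.6279]), np.uint64(0)) move mm [94.1898 -2.4056]
```

View pics/w28.png

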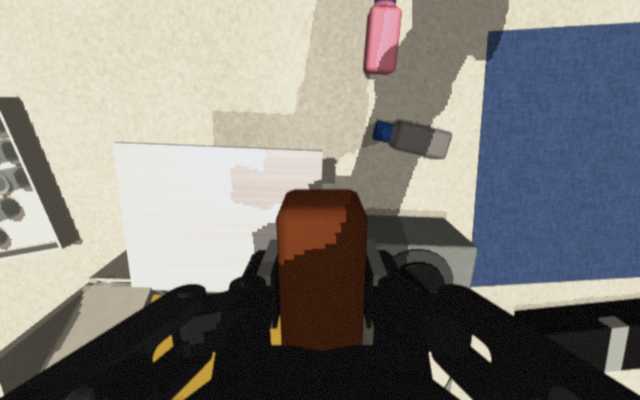

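Emit:
servo_tool --plan '[{"hand": 0, "delta_pos": [2, -25, 0], "twist": [-0.006, 0.008, -0.01]}, {"hand": 0, "delta_pos": [1, -22, -10], "twist": [-0.006, 0.008, -0.01]}, {"hand": 0, "delta_pos": [0, -5, -25], "twist": [0, 0, 0]}, {"hand": 0, "delta_pos": [0, 0, -15], "twist": [0, 0, 0]}, {"hand": 0, "delta_pos": [0, 0, 0], "twist": [0, 0, 0]}]'

```text
clock: 33.45
tcp_pos: [0.4866, -0.1811, 0.4031]
ee_rot: [0.741, 0.671, 0.001, 0.004]
wrist_force: [-0.1, 0.7, -1.5]
gripper_width: 0.0335
```

```bash
python3 goto.py 0.487 -0.183 0.376 85
```

```text
delta [  0.4  -1.9 -27.1] twist [0.006 0.007 0.012] w 0.0335 clock 33.45
```

Emit:
servo_tool --plan '[{"hand": 0, "delta_pos": [0, -2, -10], "twist": [0.003, 0.004, 0.01]}, {"hand": 0, "delta_pos": [0, 0, -10], "twist": [0, 0, 0]}, {"hand": 0, "delta_pos": [0, 0, -6], "twist": [0, 0, 0]}, {"hand": 0, "delta_pos": [0, 0, -2], "twist": [0, 0, 0]}, {"hand": 0, "delta_pos": [0, 0, 0], "twist": [0, 0, 0]}]'

```text
clock: 33.87
tcp_pos: [0.4875, -0.1818, 0.3752]
ee_rot: [0.737, 0.676, 0.001, 0.002]
wrist_force: [0.0, -0.8, -0.7]
gripper_width: 0.0334
```

```bash
python3 goto.py 0.487 -0.183 0.3755 85
```

```text
delta [-0.5 -1.2  0.3] twist [ 0.002  0.005 -0.001] w 0.0334 clock 33.8667
```

Emit:
servo_tool --plan '[{"hand": 0, "delta_pos": [0, 0, -1], "twist": [0, 0, 0]}, {"hand": 65, "delta_pos": [0, 0, 0], "twist": [0, 0, 0]}, {"hand": 65, "delta_pos": [0, 0, 0], "twist": [0, 0, 0]}, {"hand": 65, "delta_pos": [0, 0, 0], "twist": [0, 0, 0]}]'

```text
clock: 34.2
tcp_pos: [0.4884, -0.1811, 0.3761]
ee_rot: [0.736, 0.677, 0.002, 0.004]
wrist_force: [0.3, -0.1, 0.6]
gripper_width: 0.0555
```

Emit:
servo_tool --plan '[{"hand": 65, "delta_pos": [0, 0, 25], "twist": [0, 0, 0]}, {"hand": 65, "delta_pos": [0, 0, 30], "twist": [0, 0, 0]}, {"hand": 65, "delta_pos": [-35, 3, 10], "twist": [0, 0, 0]}, {"hand": 0, "delta_pos": [-36, 3, 0], "twist": [0, 0, 0]}, {"hand": 0, "delta_pos": [0, 0, 0], "twist": [0, 0, 0]}]'

```text
clock: 34.62
tcp_pos: [0.4178, -0.1734, 0.443]
ee_rot: [0.735, 0.678, 0.003, 0.004]
wrist_force: [-0.8, 0.4, -0.1]
gripper_width: 0.0325
```

```bash
python3 goto.py 0.415 -0.177 0.380 85;python3 look.py w29.png;python3 - <<'E'
from h import *
im=cv2.imread('pics/t_w29.png')
for q in bottles('top',im,T_cam('top'),60,.2): print(q[:3])
cv2.imwrite('pics/c29.png',cv2.resize(im[80:260,250:450],None,fx=3.3,fy=3.3))
E
```

```text
delta [ -2.8  -3.6 -63. ] twist [ 0.002  0.01  -0.007] w 0.0325 clock 34.6167
tcp [ 0.4207 -0.1736  0.4436] phi 85.46391648712859 q [0.7345 0.6786 0.0041 0.0062] j [ 0.1321  0.1961  0.1869  2.1632 -0.0537  0.7715  1.8452] w 0.024880544973068495
W (array([ 0.6225, -0.1958]), np.float32(-5.9001117), (0.06367393583059311, 0.10014672577381134), array([319.1134, 315.2605]), np.uint64(0)) move mm [201.825 -22.221]
```

View pics/c29.png

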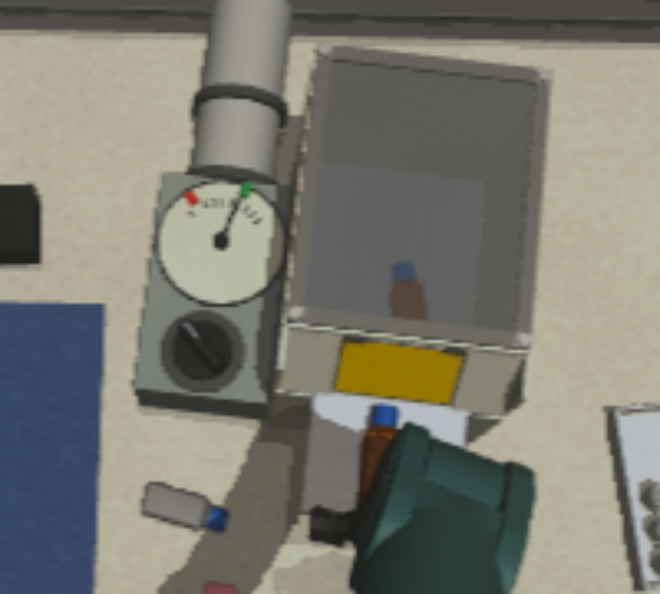

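Emit:
servo_tool --plan '[{"hand": 0, "delta_pos": [-6, 0, -28], "twist": [0, 0.008, -0.005]}, {"hand": 0, "delta_pos": [-2, -1, -22], "twist": [0, 0.005, 0]}, {"hand": 0, "delta_pos": [0, 0, -10], "twist": [0, 0, 0]}, {"hand": 0, "delta_pos": [0, 0, 0], "twist": [0, 0, 0]}]'

```text
clock: 35.05
tcp_pos: [0.4197, -0.1746, 0.3836]
ee_rot: [0.735, 0.678, 0.003, 0.007]
wrist_force: [0.1, 0.1, 0.2]
gripper_width: -0.0001
```

Emit:
servo_tool --plan '[{"hand": 0, "delta_pos": [10, -1, -3], "twist": [0, 0.01, 0]}, {"hand": 0, "delta_pos": [15, -1.3, -2], "twist": [0, 0, 0]}, {"hand": 0, "delta_pos": [15, -1.3, 0], "twist": [0, 0, 0]}, {"hand": 0, "delta_pos": [15, -1.3, 0], "twist": [0, 0, 0]}, {"hand": 0, "delta_pos": [15, -1.3, 0], "twist": [0, 0, 0]}]'

```text
clock: 35.47
tcp_pos: [0.4949, -0.1809, 0.3778]
ee_rot: [0.735, 0.678, -0.003, 0.001]
wrist_force: [-2.2, -0.8, 0.6]
gripper_width: -0.0002
```

Emit:
servo_tool --plan '[{"hand": 0, "delta_pos": [15, -1.3, 0], "twist": [0, 0, 0]}, {"hand": 0, "delta_pos": [15, -1.3, 0], "twist": [0, 0, 0]}, {"hand": 0, "delta_pos": [15, -1.3, 0], "twist": [0, 0, 0]}, {"hand": 0, "delta_pos": [10, -1, 0], "twist": [0, 0, 0]}, {"hand": 0, "delta_pos": [0, 0, 0], "twist": [0, 0, 0]}]'

```text
clock: 35.88
tcp_pos: [0.5616, -0.1852, 0.3792]
ee_rot: [0.733, 0.68, -0.003, 0.002]
wrist_force: [-0.0, -0.3, -0.1]
gripper_width: 0.0001
```

```bash
python3 goto.py 0.548 -0.188 0.381 85; python3 look.py w30.png
```

```text
delta [-13.6  -2.8   1.8] twist [ 0.006 -0.002 -0.011] w 0.0001 clock 35.8833
tcp [ 0.5609 -0.1851  0.3792] phi 85.65510790869189 q [ 0.7334  0.6798 -0.0029  0.0015] j [ 0.1197  0.4578  0.1652  1.9463 -0.0978  0.7458  1.835 ] w 0.00020662199571718173
```

View pics/w30.png

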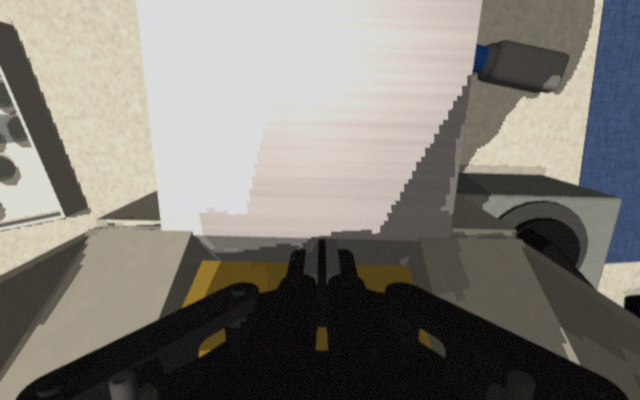

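Bottle four is through. Retreat and check with care before touching the knob.

Emit:
servo_tool --plan '[{"hand": 0, "delta_pos": [-35, 3, 0], "twist": [0, 0, 0]}, {"hand": 0, "delta_pos": [-35, 3, 15], "twist": [0, 0, 0]}, {"hand": 50, "delta_pos": [-20, 0, 25], "twist": [0, 0, 0]}, {"hand": 50, "delta_pos": [-10, -30, 20], "twist": [0, 0, 0]}, {"hand": 50, "delta_pos": [0, -38, 0], "twist": [0, 0, 0]}]'

```text
clock: 36.4
tcp_pos: [0.4555, -0.2391, 0.4387]
ee_rot: [0.728, 0.685, -0.003, -0.004]
wrist_force: [0.9, -0.5, -0.3]
gripper_width: 0.0357
```

```bash
python3 look.py w31.png; python3 -c "
from h import *
im=cv2.imread('pics/t_w31.png');im2,_=snap('side','s31.png');a=cv2.resize(im[80:260,280:430],None,fx=2.6,fy=2.6);b=cv2.resize(im2[90:260,220:370],None,fx=2.6,fy=2.6)
b=cv2.resize(b,(a.shape[1],a.shape[0]));cv2.imwrite('pics/c31.png',np.hstack([a,b]))"
```

```text
tcp [ 0.4549 -0.2477  0.4383] phi 85.94384371192754 q [ 0.7317  0.6816 -0.0054 -0.001 ] j [ 0.238   0.2939  0.2136  2.043  -0.0715  0.8181  1.992 ] w 0.04249108420972821
```

View pics/c31.png

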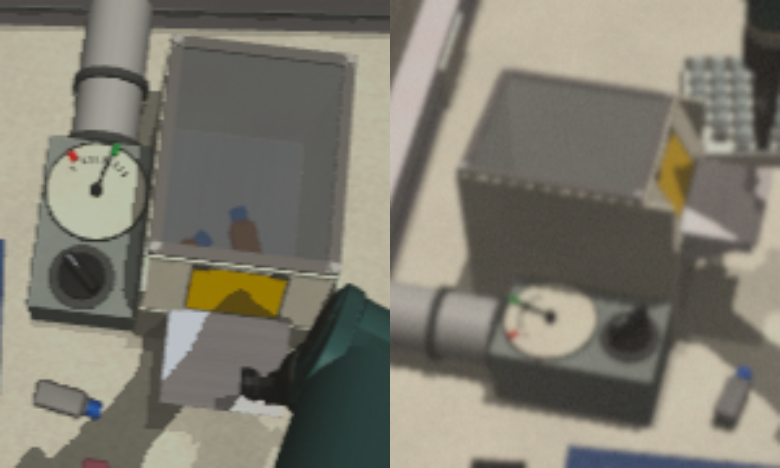

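View pics/t_w31.png

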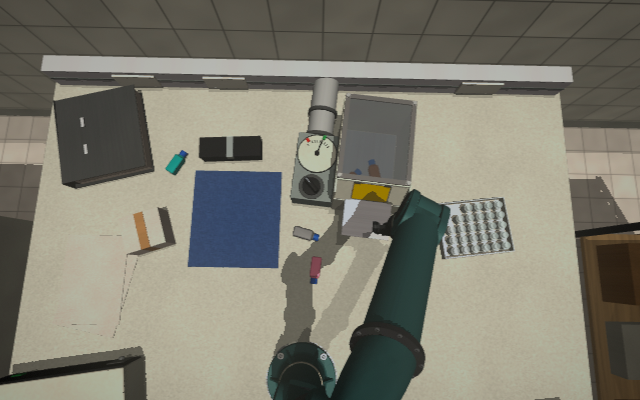

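```bash
python3 - <<'E'
from h import *
m=np.array([.554,-.189]);t=np.radians(-5);x=np.array([np.cos(t),np.sin(t)]);y=np.array([-x[1],x[0]])
for z in(.02,.05,.1,.15,.19):
    print(z,[tuple(np.round([(ray('top',p,z)[:2]-m)@x,(ray('top',p,z)[:2]-m)@y],3)) for p in((373,170),(355,172))])
im=cv2.imread('pics/t_w31.png');cv2.imwrite('pics/c32.png',cv2.resize(im[140:215,330:420],None,fx=7,fy=7,interpolation=cv2.INTER_CUBIC))
E
```

```text
0.02 [(np.float64(0.147), np.float64(-0.033)), (np.float64(0.133), np.float64(0.03))]
0.05 [(np.float64(0.139), np.float64(-0.03)), (np.float64(0.125), np.float64(0.032))]
0.1 [(np.float64(0.124), np.float64(-0.023)), (np.float64(0.111), np.float64(0.036))]
0.15 [(np.float64(0.11), np.float64(-0.017)), (np.float64(0.097), np.float64(0.04))]
0.19 [(np.float64(0.099), np.float64(-0.012)), (np.float64(0.087), np.float64(0.043))]
```

View pics/c32.png

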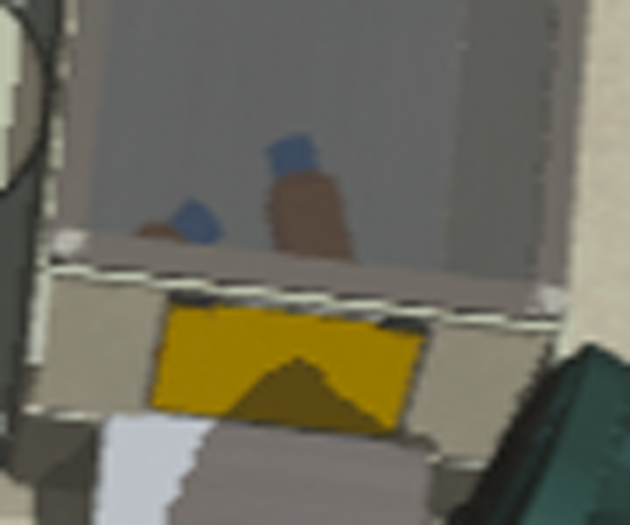

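Both visible bottles lie low inside and the flap is shut. Now back to the knob.

Emit:
servo_tool --plan '[{"hand": 55, "delta_pos": [0, 25, 10], "twist": [0, 0, -0.12]}, {"hand": 55, "delta_pos": [0, 30, 10], "twist": [0, 0, -0.12]}, {"hand": 55, "delta_pos": [0, 30, 10], "twist": [0, 0, -0.12]}, {"hand": 55, "delta_pos": [0, 30, 10], "twist": [0, 0, -0.12]}, {"hand": 55, "delta_pos": [0, 30, 0], "twist": [0, 0, -0.12]}]'

```text
clock: 36.97
tcp_pos: [0.453, -0.1008, 0.4755]
ee_rot: [0.903, 0.43, -0.005, -0.007]
wrist_force: [0.3, 0.1, -0.4]
gripper_width: 0.0469
```

Emit:
servo_tool --plan '[{"hand": 55, "delta_pos": [5, 25, 0], "twist": [0, 0, -0.12]}, {"hand": 55, "delta_pos": [10, 25, 0], "twist": [0, 0, -0.12]}, {"hand": 55, "delta_pos": [15, 20, 0], "twist": [0, 0, -0.12]}, {"hand": 55, "delta_pos": [15, 15, 0], "twist": [0, 0, -0.12]}, {"hand": 55, "delta_pos": [15, 5, 0], "twist": [0, 0, -0.12]}]'

```text
clock: 37.38
tcp_pos: [0.5079, 0.0052, 0.4742]
ee_rot: [0.99, 0.137, -0.005, -0.013]
wrist_force: [0.2, 0.5, 0.0]
gripper_width: 0.0468
```

Emit:
servo_tool --plan '[{"hand": 55, "delta_pos": [15, 0, 0], "twist": [0, 0, -0.12]}, {"hand": 55, "delta_pos": [15, 0, 0], "twist": [0, 0, -0.12]}, {"hand": 55, "delta_pos": [15, 0, 0], "twist": [0, 0, -0.12]}, {"hand": 55, "delta_pos": [15, 0, 0], "twist": [0, 0, -0.12]}, {"hand": 55, "delta_pos": [10, 0, 0], "twist": [0, 0, -0.12]}]'

```text
clock: 37.8
tcp_pos: [0.5786, 0.0168, 0.4712]
ee_rot: [0.986, -0.169, -0.005, -0.016]
wrist_force: [0.2, -0.4, 0.9]
gripper_width: 0.0473
```

```bash
python3 goto.py 0.6138 -0.0178 0.43 -48.4
```

```text
delta [ 35.2 -34.6 -41.2] twist [-0.034  0.005 -0.506] w 0.0473 clock 37.8
```

Emit:
servo_tool --plan '[{"hand": 55, "delta_pos": [10, -8, -10], "twist": [-0.01, 0, -0.11]}, {"hand": 55, "delta_pos": [10, -8, -10], "twist": [-0.01, 0, -0.11]}, {"hand": 55, "delta_pos": [8, -8, -10], "twist": [-0.01, 0, -0.11]}, {"hand": 55, "delta_pos": [5, -6, -10], "twist": [0, 0, -0.11]}, {"hand": 55, "delta_pos": [0, -2, 0], "twist": [0, 0, -0.05]}]'

```text
clock: 38.22
tcp_pos: [0.6132, -0.0068, 0.4269]
ee_rot: [0.912, -0.41, -0.001, -0.002]
wrist_force: [-0.9, -0.6, -0.3]
gripper_width: 0.047
```

Emit:
servo_tool --plan '[{"hand": 55, "delta_pos": [0, 0, 0], "twist": [0, 0, 0]}]'

```text
clock: 38.3
tcp_pos: [0.6129, -0.0059, 0.4256]
ee_rot: [0.912, -0.41, -0.002, -0.002]
wrist_force: [0.0, -0.2, -0.0]
gripper_width: 0.0468
```

```bash
python3 goto.py 0.6138 -0.0178 0.295 -48.4; python3 -c "
from h import *
im,KT=snap('wrist','w33.png');np.save('kt.npy',KT[1])"
```

```text
delta [   0.9  -11.9 -130.6] twist [-0.005 -0.002  0.001] w 0.0468 clock 38.3
```

View pics/w33.png

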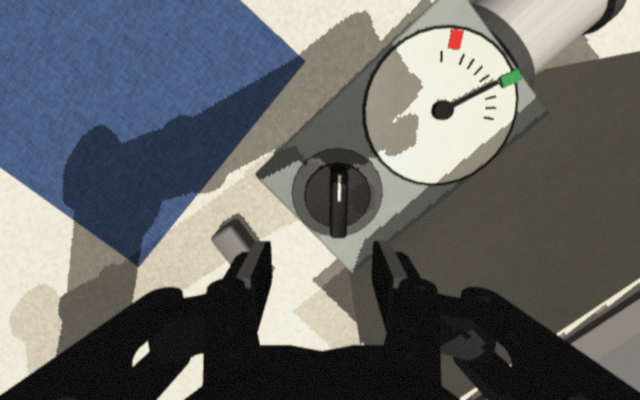

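```bash
python3 - <<'E'
from h import *
K=robot.camera_info('wrist')['intrinsics'];KT=(K,np.load('kt.npy'))
f=lambda u,v,z: ray('wrist',(u,v),z,KT)
C=f(443,110,.11);ang=lambda p:(np.linalg.norm((p-C)[:2]),np.degrees(np.arctan2(*(p-C)[[1,0]])))
for n,p in dict(ptr=(502,79.5,.11),red=(456,39,.105),grn=(512,76,.108)).items(): print(n,ang(f(*p)))
a,b=f(337,165,.144),f(339,236,.144);print((a+b)/2,np.degrees(np.arctan2(*(b-a)[[1,0]])))
E
```

```text
ptr (np.float64(0.05194407565121318), np.float64(-20.736609076636043))
red (np.float64(0.05595941271506458), np.float64(34.55368401392728))
grn (np.float64(0.06114460793403315), np.float64(-22.1992925725475))
[ 0.61710101 -0.01665083  0.144     ] -136.12085412165933
```

Emit:
servo_tool --plan '[{"hand": 55, "delta_pos": [1, -7, -30], "twist": [-0.004, 0, 0]}, {"hand": 55, "delta_pos": [0, -5, -30], "twist": [0, 0, 0]}, {"hand": 55, "delta_pos": [0, 0, -25], "twist": [0, 0, 0]}, {"hand": 55, "delta_pos": [0, 0, -10], "twist": [0, 0, 0]}, {"hand": 55, "delta_pos": [0, 0, 0], "twist": [0, 0, 0]}]'

```text
clock: 38.77
tcp_pos: [0.6134, -0.0123, 0.3294]
ee_rot: [0.915, -0.403, -0.001, -0.003]
wrist_force: [0.5, 0.3, 0.0]
gripper_width: 0.0469
```

```bash
python3 goto.py 0.6138 -0.0178 0.295 -48.4
```

```text
delta [  0.4  -5.5 -34.4] twist [-0.007  0.002 -0.016] w 0.0469 clock 38.7667
```

Emit:
servo_tool --plan '[{"hand": 55, "delta_pos": [0, -5, -20], "twist": [-0.005, 0, 0]}, {"hand": 55, "delta_pos": [0, -1, -14], "twist": [0, 0, 0]}, {"hand": 55, "delta_pos": [0, 0, -2], "twist": [0, 0, 0]}, {"hand": 55, "delta_pos": [0, 0, 0], "twist": [0, 0, 0]}]'

```text
clock: 39.1
tcp_pos: [0.6148, -0.016, 0.2963]
ee_rot: [0.917, -0.4, 0.002, -0.004]
wrist_force: [0.1, -1.0, 0.4]
gripper_width: 0.0469
```

Emit:
servo_tool --plan '[{"hand": 0, "delta_pos": [0, 0, 0], "twist": [0, 0, 0]}, {"hand": 0, "delta_pos": [0, 0, 0], "twist": [0, 0, 0]}, {"hand": 0, "delta_pos": [0, 0, 0], "twist": [0, 0, 0]}, {"hand": 0, "delta_pos": [0, 0, 0], "twist": [0, 0, 0]}]' --newtons 40

```text
clock: 39.43
tcp_pos: [0.6168, -0.0165, 0.3001]
ee_rot: [0.917, -0.399, 0.007, -0.004]
wrist_force: [1.3, 0.1, -11.6]
gripper_width: 0.0127
```

```bash
python3 goto.py 0.6138 -0.0178 0.295 62
```

```text
delta [-3.  -1.3 -5.1] twist [-0.017  0.008  1.903] w 0.0127 clock 39.4333
```

Emit:
servo_tool --plan '[{"hand": 0, "delta_pos": [0, 0, 0], "twist": [0, 0, 0.11]}, {"hand": 0, "delta_pos": [0, 0, 0], "twist": [0, 0, 0.11]}, {"hand": 0, "delta_pos": [0, 0, 0], "twist": [0, 0, 0.11]}, {"hand": 0, "delta_pos": [0, 0, 0], "twist": [0, 0, 0.11]}, {"hand": 0, "delta_pos": [0, 0, 0], "twist": [0, 0, 0.11]}]'

```text
clock: 39.85
tcp_pos: [0.6157, -0.0162, 0.3001]
ee_rot: [0.992, -0.124, 0.004, -0.005]
wrist_force: [1.7, -1.5, -6.2]
gripper_width: 0.0127
```

Emit:
servo_tool --plan '[{"hand": 0, "delta_pos": [0, 0, 0], "twist": [0, 0, 0.11]}, {"hand": 0, "delta_pos": [0, 0, 0], "twist": [0, 0, 0.11]}, {"hand": 0, "delta_pos": [0, 0, 0], "twist": [0, 0, 0.11]}, {"hand": 0, "delta_pos": [0, 0, 0], "twist": [0, 0, 0.11]}, {"hand": 0, "delta_pos": [0, 0, 0], "twist": [0, 0, 0.11]}]'

```text
clock: 40.27
tcp_pos: [0.6146, -0.0167, 0.3]
ee_rot: [0.987, 0.163, 0.001, -0.005]
wrist_force: [1.7, -0.5, -5.8]
gripper_width: 0.013
```

Emit:
servo_tool --plan '[{"hand": 0, "delta_pos": [0, 0, 0], "twist": [0, 0, 0.11]}, {"hand": 0, "delta_pos": [0, 0, 0], "twist": [0, 0, 0.11]}, {"hand": 0, "delta_pos": [0, 0, 0], "twist": [0, 0, 0.11]}, {"hand": 0, "delta_pos": [0, 0, 0], "twist": [0, 0, 0.11]}, {"hand": 0, "delta_pos": [0, 0, 0], "twist": [0, 0, 0]}]'

```text
clock: 40.68
tcp_pos: [0.614, -0.0175, 0.3001]
ee_rot: [0.923, 0.385, -0.001, -0.005]
wrist_force: [1.6, 1.0, -4.7]
gripper_width: 0.0128
```

```bash
python3 goto.py 0.6138 -0.0178 0.295 62; python3 -c "
from h import *
im,KT=snap('wrist','w34.png');np.save('kt.npy',KT[1]);im,_=snap('side','s34.png');cv2.imwrite('pics/c34.png',cv2.resize(im[170:250,240:340],None,fx=6,fy=6,interpolation=cv2.INTER_CUBIC))"
```

```text
delta [-0.2 -0.3 -5.1] twist [-0.007 -0.006  0.291] w 0.0128 clock 40.6833
```

View pics/w34.png

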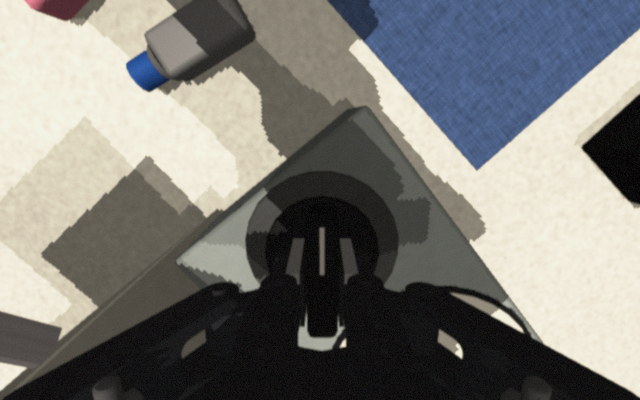

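View pics/c34.png

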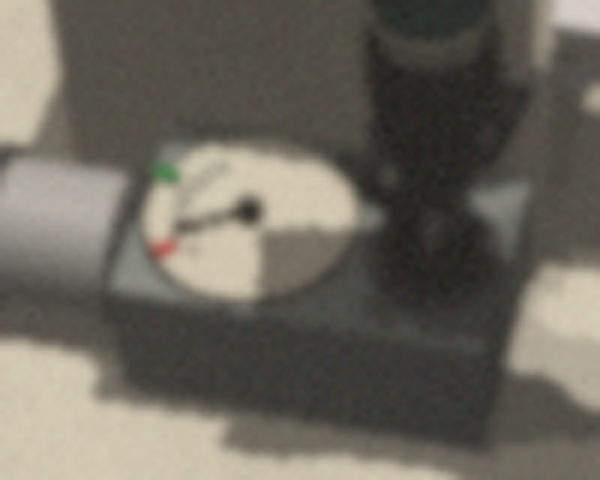

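```bash
cat > ang.py <<'E'
from h import *
def A(C,tip,red,grn,s=6,o=(240,170)):
    f=lambda p,z: ray('side',((p[0]+.5)/s-.5+o[0],(p[1]+.5)/s-.5+o[1]),z)
    c=f(C,.11)
    g=lambda p,z:(round(1000*np.linalg.norm((f(p,z)-c)[:2]),1),round(np.degrees(np.arctan2(*(f(p,z)-c)[[1,0]])),1))
    print('tip',g(tip,.11),'red',g(red,.105),'grn',g(grn,.108),c)
E
python3 -c "
from ang import *
A((249,211),(180,229),(163,248),(164,173))"
```

```text
tip (np.float64(43.0), np.float64(25.7)) red (np.float64(56.1), np.float64(32.7)) grn (np.float64(62.6), np.float64(-24.3)) [ 0.72979049 -0.03501359  0.11      ]
```

Emit:
servo_tool --plan '[{"hand": 0, "delta_pos": [0, 0, 0], "twist": [0, 0, 0.11]}, {"hand": 0, "delta_pos": [0, 0, 0], "twist": [0, 0, 0.11]}, {"hand": 0, "delta_pos": [0, 0, 0], "twist": [0, 0, 0.06]}, {"hand": 0, "delta_pos": [0, 0, 0], "twist": [0, 0, 0]}]'

```text
clock: 41.12
tcp_pos: [0.6137, -0.0177, 0.3]
ee_rot: [0.861, 0.509, -0.003, -0.004]
wrist_force: [1.3, 1.4, -4.5]
gripper_width: 0.0127
```

```bash
python3 goto.py 0.6138 -0.0178 0.295 62; python3 -c "
from h import *
im,_=snap('side','s35.png');cv2.imwrite('pics/c35.png',cv2.resize(im[170:250,240:340],None,fx=6,fy=6,interpolation=cv2.INTER_CUBIC))"
```

```text
delta [ 0.1 -0.1 -5. ] twist [-0.003 -0.008  0.015] w 0.0127 clock 41.1167
```

View pics/c35.png

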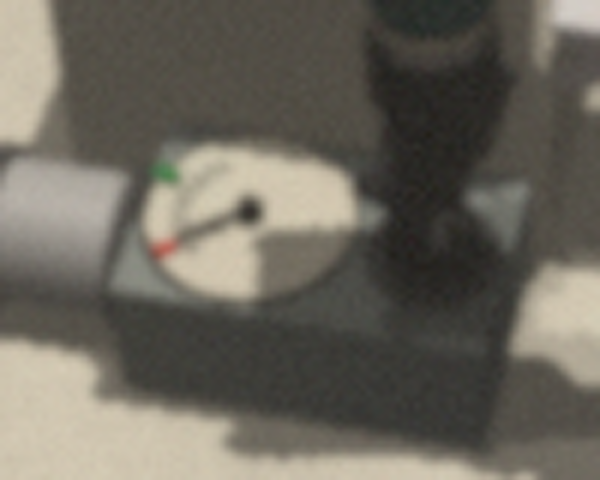

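The pointer is at red. Release, rise, move clear and check with the wrist camera.

Emit:
servo_tool --plan '[{"hand": 0, "delta_pos": [0, 0, 0], "twist": [0, 0, 0]}, {"hand": 40, "delta_pos": [0, 0, 0], "twist": [0, 0, 0]}, {"hand": 40, "delta_pos": [0, 0, 0], "twist": [0, 0, 0]}, {"hand": 40, "delta_pos": [0, 0, 5], "twist": [0, 0, 0]}, {"hand": 40, "delta_pos": [0, 0, 30], "twist": [0, 0, 0]}]'

```text
clock: 41.58
tcp_pos: [0.6117, -0.0175, 0.3326]
ee_rot: [0.863, 0.505, -0.008, -0.005]
wrist_force: [-0.2, 0.3, -0.7]
gripper_width: 0.034
```

Emit:
servo_tool --plan '[{"hand": 40, "delta_pos": [0, 5, 35], "twist": [0, 0, 0]}, {"hand": 60, "delta_pos": [0, 15, 30], "twist": [0, 0, -0.12]}, {"hand": 60, "delta_pos": [0, 20, 20], "twist": [0, 0, -0.12]}, {"hand": 60, "delta_pos": [0, 20, 0], "twist": [0, 0, -0.12]}, {"hand": 60, "delta_pos": [0, 20, 0], "twist": [0, 0, -0.12]}]'

```text
clock: 42.0
tcp_pos: [0.6126, 0.0573, 0.4315]
ee_rot: [0.962, 0.273, -0.001, -0.005]
wrist_force: [0.4, 0.0, -0.2]
gripper_width: 0.0516
```

Emit:
servo_tool --plan '[{"hand": 60, "delta_pos": [0, 20, 0], "twist": [0, 0, -0.12]}, {"hand": 60, "delta_pos": [0, 20, 0], "twist": [0, 0, -0.12]}, {"hand": 60, "delta_pos": [0, 20, 0], "twist": [0, 0, -0.12]}, {"hand": 60, "delta_pos": [0, 0, 0], "twist": [0, 0, 0]}, {"hand": 60, "delta_pos": [0, 0, 0], "twist": [0, 0, 0]}]'

```text
clock: 42.42
tcp_pos: [0.6117, 0.1263, 0.4394]
ee_rot: [0.996, 0.092, 0.005, -0.007]
wrist_force: [0.7, -1.3, -0.5]
gripper_width: 0.0516
```

```bash
python3 -c "
from h import *
im,KT=snap('wrist','w36.png');np.save('kt.npy',KT[1]);im,_=snap('side','s36.png');a=cv2.resize(im[90:250,230:370],None,fx=3,fy=3,interpolation=cv2.INTER_CUBIC)
im,_=snap('top','t36.png');b=cv2.resize(im[90:250,280:420],None,fx=3,fy=3,interpolation=cv2.INTER_CUBIC);cv2.imwrite('pics/c36.png',np.hstack([a,b[:a.shape[0]]])[:,:800])
print(robot.observe()['tcp_pos'])"
```

```text
[0.61191865 0.12470755 0.43894245]
```

View pics/w36.png

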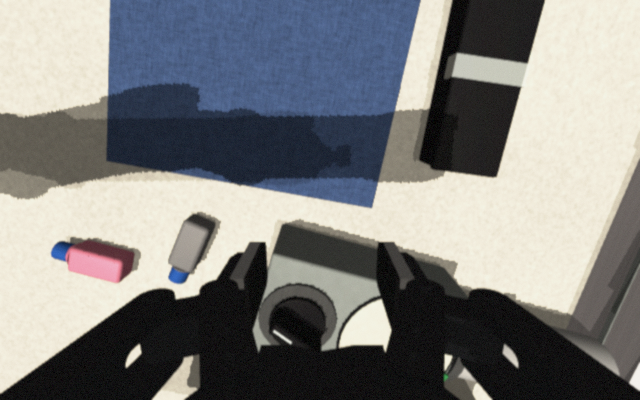

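View pics/c36.png

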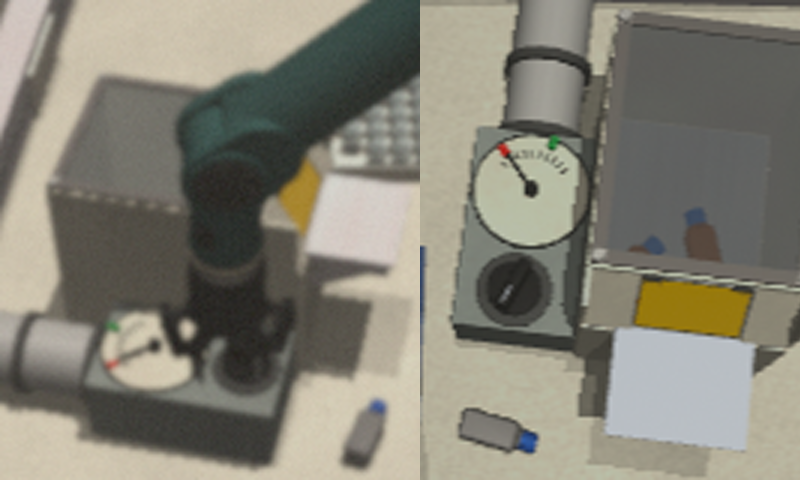

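```bash
python3 -c "
from h import *
im=cv2.imread('pics/t36.png');cv2.imwrite('pics/c37.png',cv2.resize(im[130:180,290:345],None,fx=12,fy=12,interpolation=cv2.INTER_CUBIC))
a=cv2.imread('pics/t0.png') if 0 else cv2.imread('pics/top0.png').astype(int)
d=np.abs(im.astype(int)-a).max(2)
for n,(x0,x1,y0,y1) in dict(case=(195,266,132,164),carton=(128,178,200,258),tray=(430,516,195,262)).items(): print(n,(d[y0:y1,x0:x1]>60).sum())"
```

```text
case 536
carton 0
tray 0
```

View pics/c37.png

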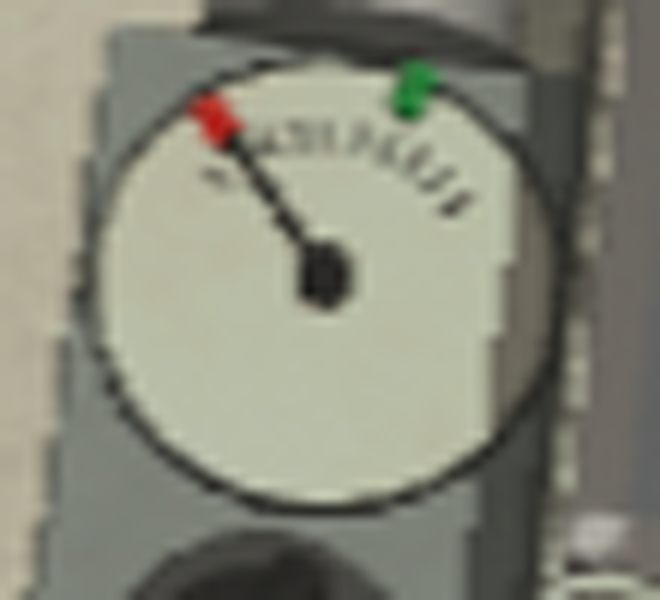

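```bash
python3 -c "
from h import *
im=cv2.imread('pics/t_w31.png')
a=cv2.imread('pics/top0.png').astype(int)
d=np.abs(im.astype(int)-a).max(2)
print((d[132:164,195:266]>60).sum())
s=robot.observe();print(s['clock'],s['wrist_force'],s['dq'])"
```

```text
0
42.5667 [ 0.44094013  0.37346529 -0.10925903] [ 0.01578735  0.00561691  0.01285805  0.00650858  0.00308666 -0.00075397
 -0.00241402]
```

View pics/t36.png

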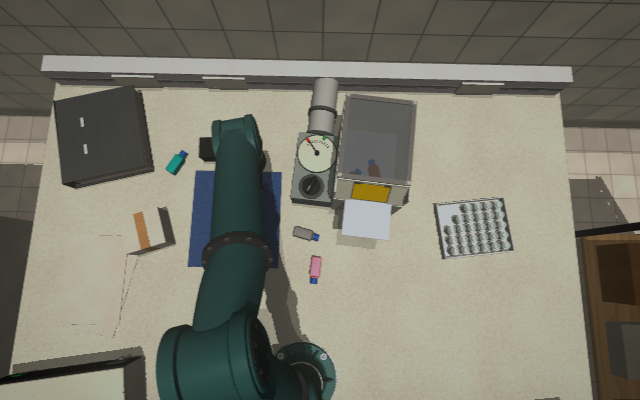

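The arm hides the case in this view but touches nothing. All is in place, so I'm handing in.

```bash
python3 -c "
from bench import robot
print(robot.finish_job())"
```

```text
the job is handed in; nothing more can be done
None
```

The job is done and handed in at about 43 s. I turned the damper to the green tab, pushed all four amber bottles through the flap one at a time, then turned the damper back to the red mark. The fourth bottle had been knocked about 2 cm aside, so I measured it again before gripping it.

**Last checks**
- **Pointer and flap:** the pointer is within about 1° of the middle of the red mark, and the flap is shut. The tool is clear, with near-zero force on it.
- **Bystanders:** the carton and vial tray match the start picture. In the last picture the arm hid the case, so that check could not be made; it was unchanged in the picture taken after the fourth bottle went in.
- **Bottles:** two are visible through the lid, lying low inside. The other two are hidden behind the box's front, so I know they are in only because they passed the flap and the shelf is empty.
- **Disagreement:** the top and wrist cameras differed by about 4–5 mm on bottle positions. I relied on the wrist camera for the grasps.

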